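# Put the clean dishes away in the dish dispenser

## Task

Put the clean dishes away: pull the warming drawer right out to its stop, and stack every dish, those in the drawer and those on the drip tray, right way up between the guide rods on the dispenser's sprung platform, setting each one down without dropping it. Shut the drawer fully again, and slide the empty drip tray home under the wooden riser, straight and with only its handle sticking out in front, without knocking the riser. Do not disturb the mug, the sugar jar or the pepper mill.

Things in the scene. Friction and masses are not known exactly. Their poses are not given: they have to be found in the camera images.
- dish1: Oblong open stoneware dish, glazed white, 140 long (its x) x 52 wide (its y) x 36 high, walls and floor 7 thick, flat base, about 0.3 kg. Origin at the centre of its underside, z up. Starts on the drip tray, one of 2 or 3 there, long side along the tray's x. All five are alike; which of them are present varies from start to start (absent: None from the beginning).
- dish2: Oblong open stoneware dish, glazed white, 140 long (its x) x 52 wide (its y) x 36 high, walls and floor 7 thick, flat base, about 0.3 kg. Origin at the centre of its underside, z up. Starts on the drip tray, one of 2 or 3 there, long side along the tray's x. All five are alike; which of them are present varies from start to start (absent: None from the beginning).
- dish3: Oblong open stoneware dish, glazed white, 140 long (its x) x 52 wide (its y) x 36 high, walls and floor 7 thick, flat base, about 0.3 kg. Origin at the centre of its underside, z up. Starts on the drip tray, one of 2 or 3 there, long side along the tray's x. All five are alike; which of them are present varies from start to start (absent: None from the beginning).
- dish4: Oblong open stoneware dish, glazed white, 140 long (its x) x 52 wide (its y) x 36 high, walls and floor 7 thick, flat base, about 0.3 kg. Origin at the centre of its underside, z up. Starts in the shut drawer, one of 1 or 2 there, long side along the drawer's pull. All five are alike; which of them are present varies from start to start (absent: None from the beginning).
- dish5: Oblong open stoneware dish, glazed white, 140 long (its x) x 52 wide (its y) x 36 high, walls and floor 7 thick, flat base, about 0.3 kg. Origin at the centre of its underside, z up. Starts in the shut drawer, one of 1 or 2 there, long side along the drawer's pull. All five are alike; which of them are present varies from start to start (absent: None from the beginning).
- tray: Low steel drip tray: floor plate 180 deep (x) x 270 wide (y), 5 thick, with a rim 15 high in all and 6 thick; a dark handle lug sticks out of the middle of its -x edge (towards the robot). 0.6 kg, loose. Origin at the centre of the plate's underside, z up, +x towards the riser.
- tray_handle (a point): Middle of the tray's handle lug, a block 75 long (tray x), 26 wide (tray y), from 2 to 19 above the tray's underside; 127.5 from the tray's origin along its -x.
- dispenser: Self-levelling dish dispenser, fixed: steel housing 220 long (x) x 130 wide (y) x 165 high, open on top, sprung platform inside. Six upright guide rods, 9 thick, end 250 above the bench: at (x +-55, y +-40) and (x +-84, y 0), so a dish has 9 to spare all round and the middle of the long sides is free for fingers. Origin at the centre of its underside, z up.
- lift_top (a point): Centre of the top face of the dispenser's platform, a steel plate 154 x 66 (x along the dispenser's x); it moves with the platform. 190 above the bench when the platform is empty. Dishes are stacked on it one on another, right way up.
- lift (a joint): How far the sprung platform has sunk (m): 0 empty, up to 0.156 at the bottom. The spring gives about 113 N/m, so each dish sinks it by about 26 mm (22 to 30) and the top of the stack stays at nearly the same height (rises about 10 mm per dish). It sinks as soon as the dish is let go.
- cabinet: Benchtop warming drawer, fixed: white case 250 deep (x) x 270 wide (y) x 125 high with one drawer. Origin at the centre of its underside; its front faces its -x, towards the robot.
- drawer (a joint): How far the drawer is pulled out along the cabinet's -x (m): 0 shut, 0.165 at its stop; starts up to 12 mm ajar. About 2 N of friction; it stays where left. Its floor is 50 above the bench and 222 wide inside; its side and back walls stand 14 above that floor, its front panel (13 thick) reaches up to 115 above the bench.
- drawer_handle (a point): Middle of the drawer's bar handle: a level bar 10 thick, 12 high and 150 long along the cabinet's y, its centre 95 above the bench and 40 in front of the front panel's face (35 clear behind it); posts at 69 either side of the middle.
- riser: Side panels of the timber bench riser (a low shelf standing on the bench, fixed): two panels 18 thick and 55 high, 334 apart inside. Origin on the bench below the middle of the board's front edge; its open front faces its -x, towards the robot.
- riser_top: Board of the riser: 220 deep (x) x 390 wide (y) x 16 thick; its underside is 55 above the bench. Origin at the middle of its front edge, at the underside; it runs from there to +x. Carries a row of four canisters, 76 x 76 x 90 high, loose, standing at least 100 back from its front edge.
- riser_front (a point): Point on the bench below the middle of the board's front edge, axes as the riser: +x goes in under the board, y across. The tray is home when its origin is about 0.09 to 0.12 m along x and about 0 across.
- mug: Bystander: black mug, 80 across, 85 high, handle to its +y. Origin at the centre of its underside.
- tin: Bystander: white sugar jar with a wooden lid, 80 across, 100 high. Origin at the centre of its underside.
- mill: Bystander: dark wooden pepper mill, 60 across, 166 high. Origin at the centre of its underside.

How it is judged (in metres and radians):
On the way:
1. the drawer is pulled right out to its stop (at least 157 of 165 mm) (value of joint drawer above 0.157 m), for 0.2 s.
At the end, for the whole second after the job is handed in: Every dish present is upright (0.12 rad) and at rest in one stack on the platform, within 14 mm of its centre each way and 0.17 rad of its line; drawer shut within 8 mm; tray flat under the riser, straight to 0.1 rad, within 30 mm of the middle, its plate 12 mm out to 50 mm in (x of dish1 in the frame of lift_top between -0.014 and 0.014 m and y of dish1 in the frame of lift_top between -0.014 and 0.014 m and z of dish1 in the frame of lift_top between -0.006 and 0.155 m and angle between each of dish1, dish2, dish3, dish4, dish5's own z axis and vertical below 0.12 rad and angle between the x axis of each of dish1, dish2, dish3, dish4, dish5 and the x axis of lift_top, either way round below 0.17 rad and linear speed of each of dish1, dish2, dish3, dish4, dish5 below 0.03 m/s and x of dish2 in the frame of lift_top between -0.014 and 0.014 m and y of dish2 in the frame of lift_top between -0.014 and 0.014 m and z of dish2 in the frame of lift_top between -0.006 and 0.155 m and x of dish3 in the frame of lift_top between -0.014 and 0.014 m and y of dish3 in the frame of lift_top between -0.014 and 0.014 m and z of dish3 in the frame of lift_top between -0.006 and 0.155 m and x of dish4 in the frame of lift_top between -0.014 and 0.014 m and y of dish4 in the frame of lift_top between -0.014 and 0.014 m and z of dish4 in the frame of lift_top between -0.006 and 0.155 m and x of dish5 in the frame of lift_top between -0.014 and 0.014 m and y of dish5 in the frame of lift_top between -0.014 and 0.014 m and z of dish5 in the frame of lift_top between -0.006 and 0.155 m and value of joint drawer below 0.008 m and value of joint lift above 0.015 m and x of tray in the frame of riser_front between 0.078 and 0.14 m and y of tray in the frame of riser_front between -0.03 and 0.03 m and angle between the x axis of tray and the x axis of riser, either way round below 0.1 rad and angle between tray's own z axis and vertical below 0.05 rad and linear speed of tray below 0.02 m/s); the robot touches nothing.
It fails at once if a bystander (mug, pepper mill or sugar jar) is pushed more than 3 cm or knocked over (distance of any of mug, mill, tin from where it was at the start of the episode above 0.03 m or angle between any of mug, mill, tin's own z axis and vertical above 0.4 rad).
It fails at once if the board of the riser (underside or edge) is knocked by the tray, a dish or the robot (contact force between riser_top and tray above 4 N or contact force between riser_top and the fingers above 4 N or contact force between riser_top and the arm above 4 N or contact force between riser_top and dish1 above 4 N or contact force between riser_top and dish2 above 4 N or contact force between riser_top and dish3 above 4 N or contact force between riser_top and dish4 above 4 N or contact force between riser_top and dish5 above 4 N).
It fails at once if the platform of the dispenser is slammed down: a dish dropped or thrown onto it (faster than 0.45 m/s) (velocity of joint lift above 0.45 m/s).
Of dish1, dish2, dish3 only 2 to 3 are there at a start; the rules pass over those that are not, and their reading is None.
Of dish4, dish5 only 1 to 2 are there at a start; the rules pass over those that are not, and their reading is None.
At some moment in a run one of dish1, dish2, dish3, dish4, dish5, tray may be knocked a few centimetres aside while the robot is not near it.
It also fails if it takes over 210 s, if anything falls off the work surface, if the arm or the gripper's body presses on something with over 40 N, if the wrist force passes 120 N, or if a joint passes its speed limit or range.

## Robot

A 6-joint arm with a two-finger parallel gripper is mounted at the origin on the work surface. World frame = base frame: x ahead of the robot, y to its left, z up, the work surface at z = 0. Lengths are in m, angles in degrees, forces in N, time in s.
With the tool pointing down it reaches from about 0.375 to 0.9 m from the base axis. Payload 3.1 kg.
Tool frame: the origin (TCP) lies midway between the tips of the shut fingers; the grasp point (between the pads) lies 19 mm behind it (bot.hold_point_z is the distance from the TCP to the grasp point, in m); z points along the fingers, y is the line along which they close (so a half turn about z gives the same grasp; the last joint's range is limited). The gripper opens to 87 mm and grips with 3 to 60 N. Pads are 19 mm wide; open, the fingers measure 117 mm over their backs; the gripper's body (75 mm by 190 mm) begins 51 mm behind the grasp point.
Start: joints at [-10.227, 30.224, 82.088, -0, 67.689, -10.227], TCP at [0.625, 0, 0.223] pointing down, gripper open.
Joint ranges: [-176.69, 176.69], [-43.24, 126.21], [12.49, 139.97], [-82, 262], [0, 151.66], [-163.58, 163.58]. Speed limits (degrees/s): [159.86, 159.86, 180, 180, 180, 180].

## Interface

Orientations are given as a 3x3 rotation matrix whose columns are the frame's x, y, z axes.
In Python, from rig import read_state, optics, order, bot gives the robot as it stands.
- The arm moves only by the tool drive_tool, never from a script. Its argument "steps" is a list of rows, each a list of 7 numbers: the finger opening in mm, from 0 to 87, then the shift along the tool's x, y, z normalised to -1 to 1, where 1 is 0.12 m, then the turn, a rotation vector about the tool's x, y, z normalised to -1 to 1, where 1 is 1.5 rad. In form: [[jaw, tx, ty, tz, ax, ay, az], ...]. A call has 1 to 8 rows; each row is the pose to reach, as a shift and turn from the pose commanded when the call began, along the tool's axes at that moment; what a row does not reach only later rows make up. A row lasts 1/10 s, in which the tool goes at most 50 mm and 8.59 degrees, less where a joint would pass 70% of its speed; a pose out of reach is approached as far as the arm can. A call with a number of a shift or a turn outside -1 to 1 is refused whole. A call with a gripper value outside its range is refused whole. The fingers move at their own pace and stop on an object; the grip force is fixed at half the most. Time passes only in rows, so rows that repeat a pose let the fingers close. It gives the time, the measured TCP pose, the force, the opening and the grip force at its end, in the units of the state.
- read_state(): the state, without advancing time (a new reading comes with each control period).
- optics.capture(name): name is "scene" or "side" or "wrist"; returns a dict with "color" (384x512x3 uint8, blue, green, red), "range_z" (384x512 float32, m along the optical axis (not along the pixel's ray), 0 where there is no reading), "fx", "fy", "cx", "cy" (pixels), "rvec" (rotation vector, rad) and "tvec" (3), from world to camera coordinates, as OpenCV has them. Camera axes: x right, y down, z forward; pixel columns grow to the right and rows downward; lengths in m; the calibration is good to about 2 mm. A picture is of the moment at which its call begins.
- order.hand_in(): hands the job in; it is judged then, once.
The state is a dict: "time_s": time; "joint_positions": joint angles; "qvel": joint speeds; "tau": joint torques, N m; "position": TCP position; "tcp_rot": TCP orientation; "force": force on the tool from outside, world axes, zero at the start; "moment": the same for the moment, N m; "opening": opening from 0.0 (shut) to 1.0 (fully open); "grasp_force": force on a finger pad.
Only numpy, scipy, OpenCV 4.12 (cv2) and the standard library are available. Lean on these libraries where they do the work, as an engineer would, in place of code of your own. Each camera call takes 0.05 s, during which the arm holds its last target. There are 200 camera calls.

## Working session

There is one attempt and no reset: what is moved stays moved. The work goes in short steps, Python scripts to look and compute and a tool call to move; the robot and the scene stay as the last step left them, time stands still between calls to the robot, and variables do not carry over. Pictures are saved under pics/ and viewed, at most 14 in all, crops included, and the job is handed in when it is done.

Besides the shell and the picture viewer there is one more tool, called as name(argument=value, ...), one argument or row to a line, values as JSON. drive_tool: Moves the arm, as the interface text tells. Scaled input: -1 to 1 covers 0.12 m each way for a shift and 1.5 rad each way for a turn. Its arguments: {"type":"object","properties":{"steps":{"type":"array"}},"required":["steps"]}

```bash
ls; mkdir -p pics; cat > h.py <<'E'
import numpy as np, cv2
from rig import read_state, optics, order, bot
def cap(n,save=None):
    c=optics.capture(n)
    R,_=cv2.Rodrigues(np.array(c["rvec"],float)); t=np.array(c["tvec"],float).ravel()
    z=c["range_z"]; v,u=np.mgrid[:z.shape[0],:z.shape[1]]
    P=np.stack([(u-c["cx"])/c["fx"]*z,(v-c["cy"])/c["fy"]*z,z],-1)
    W=(P-t)@R; W[z==0]=np.nan
    if save: cv2.imwrite("pics/%s.png"%save,c["color"])
    c["W"]=W; c["R"]=R; c["t"]=t
    return c
E
python3 - <<'E'
from h import *
a=cap("scene");b=cap("side")
cv2.imwrite("pics/a.png",a["color"]);cv2.imwrite("pics/b.png",b["color"])
np.save("a.npy",a["W"]);np.save("b.npy",b["W"])
s=read_state();print(s)
E
```

```text
pics
{'time_s': 0.1, 'joint_positions': array([-1.02264447e+01,  3.02717883e+01,  8.21499606e+01, -8.23446864e-05,
        6.76880964e+01, -1.02261625e+01]), 'qvel': array([-0.0235138 , -0.13439801, -0.26041765,  0.01710065,  0.04190023,
        0.05476636]), 'tau': array([-3.02360622e-04, -4.40987206e+01, -1.77151054e+01,  6.34850166e-02,
        5.34114777e-02, -3.85449334e-05]), 'position': array([6.24340782e-01, 1.57270002e-04, 2.21684244e-01]), 'tcp_rot': array([[ 4.69930798e-06,  9.99998220e-01, -1.88694034e-03],
       [ 9.99999943e-01, -4.05952463e-06,  3.39062289e-04],
       [ 3.39054025e-04, -1.88694182e-03, -9.99998162e-01]]), 'force': array([-1.10549714,  0.821489  , -0.4832733 ]), 'moment': array([-0.01440381,  0.00176633, -0.04169975]), 'grasp_force': 0.0, 'opening': 0.9972432675987526}
```

View pics/a.png

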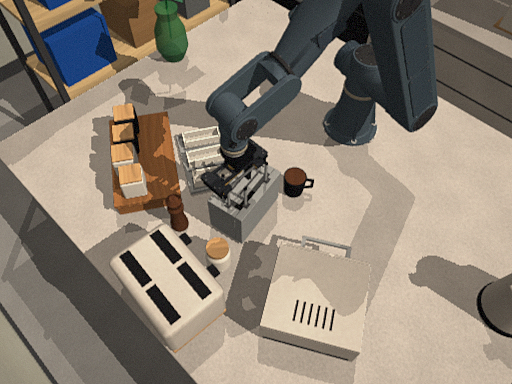

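View pics/b.png

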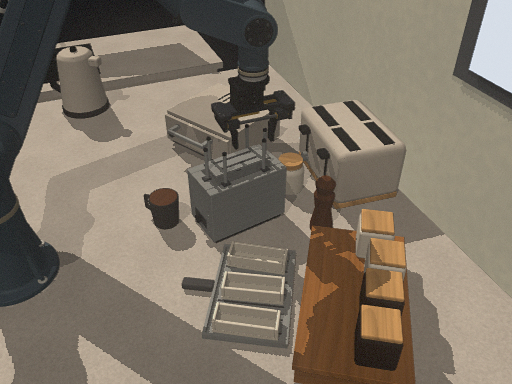

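Three dishes lie on the tray (side view 255,258 / 253,287 / 248,320), with the dispenser in the middle, the cabinet beyond it at +y and the riser at −y. Next I'll fit the objects from the depth data.

```bash
python3 - <<'E'
from h import *
A=np.load("a.npy");B=np.load("b.npy")
def px(n,W,pts):
    for u,v in pts: print(n,(u,v),np.round(np.nanmedian(W[v-1:v+2,u-1:u+2].reshape(-1,3),0),3))
px("a",A,[(315,270),(245,215),(145,150),(328,241),(295,180),(218,245),(176,200),(312,246)])
px("b",B,[(240,215),(198,285),(258,248),(245,283),(245,315),(325,300),(163,195),(325,190),(292,160)])
def rect(name,W,zl,zh,c,r):
    m=(W[...,2]>zl)&(W[...,2]<zh)&(np.hypot(W[...,0]-c[0],W[...,1]-c[1])<r)
    m=cv2.morphologyEx(m.astype(np.uint8),cv2.MORPH_OPEN,np.ones((2,2)))>0
    p=W[m][:,:2].astype(np.float32)
    (cx,cy),(w,h),an=cv2.minAreaRect(p*1000)
    print(name,len(p),"c",round(cx,1),round(cy,1),"size",round(w,1),round(h,1),"ang",round(an,1),"z",np.round(np.median(W[m][:,2]),4))
for n,W in(("A",A),("B",B)):
  c=A[270,315,:2]; rect(n+" cab",W,.117,.133,c,.2)
  c=A[150,145,:2]; rect(n+" board",W,.064,.078,c,.25)
  c=B[270,245,:2]; rect(n+" tray",W,.003,.022,c,.2); rect(n+" rims",W,.034,.048,c,.14)
  c=B[215,240,:2]; rect(n+" disp",W,.158,.170,c,.16)
E
```

```text
a (315, 270) [0.62  0.319 0.125]
a (245, 215) [0.65  0.065 0.165]
a (145, 150) [ 0.675 -0.418  0.071]
a (328, 241) [0.459 0.263 0.001]
a (295, 180) [0.402 0.055 0.085]
a (218, 245) [0.756 0.054 0.102]
a (176, 200) [ 0.761 -0.123  0.163]
a (312, 246) [0.511 0.236 0.001]
b (240, 215) [ 0.556 -0.081  0.068]
b (198, 285) [ 0.4   -0.221  0.018]
b (258, 248) [ 0.566 -0.177  0.035]
b (245, 283) [ 0.505 -0.252  0.013]
b (245, 315) [ 0.471 -0.337  0.017]
b (325, 300) [ 0.624 -0.403  0.071]
b (163, 195) [0.39  0.048 0.086]
b (325, 190) [ 0.752 -0.157  0.147]
b (292, 160) [0.762 0.046 0.101]
A cab 7917 c 626.4 376.0 size 229.6 324.2 ang 42.6 z nan
A board 3339 c 697.4 -406.1 size 516.0 216.6 ang 57.7 z nan
A tray 1106 c 558.8 -171.0 size 471.8 204.3 ang 69.2 z nan
A rims 299 c 588.3 -168.4 size 405.7 128.7 ang 57.8 z 0.035
A disp 651 c 539.7 11.8 size 111.0 321.8 ang 85.6 z nan
B cab 1699 c 656.3 240.6 size 288.5 536.2 ang 4.5 z nan
B board 9869 c 718.7 -380.4 size 466.6 230.5 ang 56.1 z nan
B tray 4436 c 517.8 -195.8 size 400.8 253.4 ang 60.9 z nan
B rims 1223 c 549.9 -218.2 size 284.0 151.0 ang 68.2 z nan
B disp 1154 c 605.0 -16.9 size 281.2 120.9 ang 8.9 z nan
```

```bash
python3 - <<'E'
from h import *
A=np.load("a.npy");B=np.load("b.npy")
def rect(name,W,zl,zh,seed,r):
    m=((W[...,2]>zl)&(W[...,2]<zh)&(np.hypot(W[...,0]-seed[0],W[...,1]-seed[1])<r)).astype(np.uint8)
    m=cv2.morphologyEx(m,cv2.MORPH_OPEN,np.ones((3,3)))
    n,l,s,_=cv2.connectedComponentsWithStats(m); k=1+np.argmax(s[1:,4])
    p=W[l==k][:,:2].astype(np.float32)
    (cx,cy),(w,h),an=cv2.minAreaRect(p*1000)
    print(name,len(p),"c",round(cx,1),round(cy,1),"size",round(w,1),round(h,1),"ang",round(an,1))
rect("cab",A,.119,.131,(.62,.33),.25)
rect("boardA",A,.066,.076,(.675,-.418),.25);rect("boardB",B,.066,.076,(.675,-.418),.25)
rect("dispA",A,.158,.170,(.6,0),.16);rect("dispB",B,.158,.170,(.6,0),.16)
# orthographic height/label image, 0.625 px/mm*... 
x0,x1,y0,y1,s=.35,.87,-.55,.48,720
H=np.zeros((int((x1-x0)*s),int((y1-y0)*s)),np.float32)
ca,cb=cv2.imread("pics/a.png"),cv2.imread("pics/b.png");I=np.zeros(H.shape+(3,),np.uint8)
for W,C in((A,ca),(B,cb)):
    P=W.reshape(-1,3);Q=C.reshape(-1,3)
    k=np.isfinite(P[:,0])&(P[:,2]<.26)&(P[:,2]>-.02);P=P[k];Q=Q[k]
    i=((P[:,0]-x0)*s).astype(int);j=((P[:,1]-y0)*s).astype(int)
    k=(i>=0)&(j>=0)&(i<H.shape[0])&(j<H.shape[1])
    for a,b,z,q in zip(i[k],j[k],P[k,2],Q[k]):
        if z>=H[a,b]-.003: 
            H[a,b]=z; I[a,b]=cv2.applyColorMap(np.uint8([[min(255,max(0,z*1000+20))]]),cv2.COLORMAP_JET)[0,0]
cv2.imwrite("pics/top.png",cv2.medianBlur(I,3)[::-1,::-1]);print(I.shape)
E
```

```text
cab 8416 c 672.2 370.5 size 252.0 270.0 ang 29.8
boardA 2902 c 697.8 -405.5 size 394.7 219.9 ang 57.3
boardB 9741 c 694.4 -408.1 size 394.0 220.2 ang 57.3
dispA 798 c 576.7 -8.3 size 224.1 130.3 ang 9.0
dispB 1136 c 575.6 -15.4 size 223.3 131.4 ang 9.4
(374, 741, 3)
```

View pics/top.png

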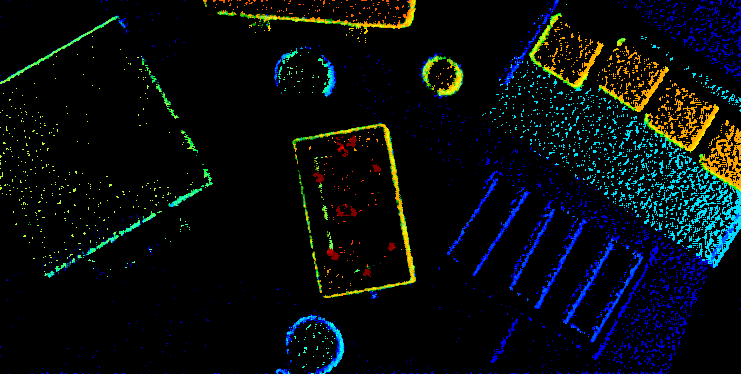

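```bash
cat >> h.py <<'E'
def fr(x,y,deg): a=np.radians(deg); return np.array([x,y]),np.array([[np.cos(a),-np.sin(a)],[np.sin(a),np.cos(a)]])
def loc(W,f,zl,zh):
    P=W.reshape(-1,3);P=P[np.isfinite(P[:,0])];P=P[(P[:,2]>zl)&(P[:,2]<zh)]
    return np.c_[(P[:,:2]-f[0])@f[1],P[:,2]]
CAB=fr(.6722,.3705,29.8); RIS=fr(.6033,-.3475,-32.7); DSP=fr(.5757,-.013,9.2)
def plan(x,y,z,yaw,s=None):
    "shift/turn (scaled) from measured pose to TCP pose with tool down, tool x at yaw"
    s=s or read_state(); R=np.array(s["tcp_rot"]); p=np.array(s["position"])
    a=np.radians(yaw);T=np.c_[[np.cos(a),np.sin(a),0],[np.sin(a),-np.cos(a),0],[0,0,-1]]
    rv,_=cv2.Rodrigues(R.T@T)
    print("shift",np.round(R.T@(np.array([x,y,z])-p)/.12,3),"turn",np.round(rv.ravel()/1.5,3),"deg",np.round(np.degrees(np.linalg.norm(rv)),1))
def w(f,x,y): return f[0]+f[1]@np.array([x,y])
E
python3 - <<'E'
from h import *
A=np.load("a.npy");B=np.load("b.npy")
for n,W in(("A",A),("B",B)):
    q=loc(W,CAB,.087,.106);q=q[(q[:,0]<-.14)&(q[:,0]>-.26)&(abs(q[:,1])<.14)]
    print(n,"handle",len(q),np.round(np.percentile(q,[5,50,95],axis=0),4).tolist() if len(q) else '')
    q=loc(W,CAB,.03,.118);q=q[(q[:,0]<-.10)&(q[:,0]>-.15)&(abs(q[:,1])<.14)]
    if len(q): print("panel",len(q),np.round(np.percentile(q[:,0],[5,25,50,75,95]),4))
    q=loc(W,RIS,.035,.044);q=q[(q[:,0]>-.3)&(q[:,0]<-.0)&(abs(q[:,1])<.2)]
    if len(q):
        print("rims",len(q),"x",np.percentile(q[:,0],[2,50,98]).round(4))
        h,e=np.histogram(q[:,1],np.arange(-.2,.2,.004));print([(round(a+.002,3),int(c)) for a,c in zip(e,h) if c>5])
    q=loc(W,RIS,.012,.020);q=q[(q[:,0]>-.35)&(q[:,0]<0.05)&(abs(q[:,1])<.18)]
    if len(q): print("trayrim",len(q),np.percentile(q[:,:2],[1,50,99],axis=0).round(4).tolist())
    q=loc(W,RIS,.015,.023);q=q[(q[:,0]>-.33)&(q[:,0]<-.22)&(abs(q[:,1])<.18)]
    if len(q): print("thandle",len(q),np.percentile(q[:,:2],[3,50,97],axis=0).round(4).tolist())
E
```

```text
A handle 253 [[-0.1818, -0.0718, 0.092], [-0.1751, 0.0012, 0.0998], [-0.1503, 0.0709, 0.1041]]
panel 231 [-0.1427 -0.1363 -0.1339 -0.1316 -0.1294]
rims 422 x [-0.1749 -0.0988 -0.0412]
[(np.float64(-0.102), 26), (np.float64(-0.098), 26), (np.float64(-0.094), 22), (np.float64(-0.062), 9), (np.float64(-0.058), 18), (np.float64(-0.054), 34), (np.float64(-0.05), 22), (np.float64(-0.014), 7), (np.float64(-0.01), 21), (np.float64(-0.006), 26), (np.float64(-0.002), 13), (np.float64(0.034), 17), (np.float64(0.038), 27), (np.float64(0.042), 18), (np.float64(0.082), 8), (np.float64(0.086), 25), (np.float64(0.09), 20), (np.float64(0.126), 6), (np.float64(0.13), 12), (np.float64(0.134), 9)]
trayrim 437 [[-0.1759, -0.1081], [-0.0785, 0.0008], [-0.0187, 0.1561]]
B handle 414 [[-0.187, -0.1146, 0.0894], [-0.1604, -0.004, 0.0978], [-0.1404, 0.0984, 0.1047]]
panel 1254 [-0.1441 -0.1416 -0.14   -0.1375 -0.1259]
rims 1680 x [-0.2414 -0.1177 -0.0429]
[(np.float64(-0.11), 49), (np.float64(-0.106), 138), (np.float64(-0.102), 77), (np.float64(-0.098), 17), (np.float64(-0.094), 14), (np.float64(-0.09), 10), 
[... 649 characters left out ...]
 72), (np.float64(0.086), 24), (np.float64(0.09), 7), (np.float64(0.094), 7), (np.float64(0.098), 6), (np.float64(0.102), 7), (np.float64(0.106), 7), (np.float64(0.11), 9), (np.float64(0.114), 8), (np.float64(0.118), 9), (np.float64(0.122), 68), (np.float64(0.126), 83), (np.float64(0.13), 33), (np.float64(0.15), 9), (np.float64(0.154), 6), (np.float64(0.158), 7), (np.float64(0.162), 7), (np.float64(0.166), 9), (np.float64(0.17), 9), (np.float64(0.174), 11), (np.float64(0.178), 14), (np.float64(0.182), 6), (np.float64(0.186), 7), (np.float64(0.194), 6)]
trayrim 2170 [[-0.2726, -0.1244], [-0.129, -0.0067], [-0.0211, 0.1649]]
thandle 260 [[-0.2763, -0.009], [-0.2475, 0.0063], [-0.2215, 0.1669]]
```

drive_tool(
  steps=[
    [60,0,0,-0.6,0,0,0],
    [60,0.5,-0.3,-0.6,0,0,-0.1],
    [60,1,-0.8,-0.6,0,0,-0.2],
    [60,1,-0.8,-0.6,0,0,-0.3],
    [60,1,-0.8,-0.6,0,0,-0.35],
    [60,1,-0.8,-0.6,0,0,-0.35],
    [60,1,-0.8,-0.6,0,0,-0.35],
  ],
)

```text
time_s: 0.8
position: [0.5294, 0.1198, 0.2945]
tcp_rot: [[-0.5, 0.866, 0.001], [0.866, 0.5, -0.0], [-0.001, 0.0, -1.0]]
force: [0.4, -0.7, 0.1]
opening: 0.692
grasp_force: 0.0
```

```bash
python3 - <<'E'
from h import *
c=cap("wrist","w1")
q=loc(c["W"],CAB,.09,.108);print(len(q));q=q[(q[:,0]<-.155)&(q[:,0]>-.26)&(abs(q[:,1])<.09)]
print(np.percentile(q,[2,10,50,90,98],axis=0).round(4).tolist())
# bar line fit
k=abs(q[:,1])<.06
for i in np.arange(-.06,.06,.02):
    m=(q[:,1]>i)&(q[:,1]<i+.02)
    if m.sum()>3: print(round(i+.01,3),m.sum(),np.percentile(q[m,0],[10,50,90]).round(4))
h=w(CAB,-.178,0);print(h);plan(h[0],h[1],.15,120)
E
```

```text
3097
[[-0.1868, -0.0734, 0.093], [-0.1864, -0.069, 0.0977], [-0.1816, -0.0269, 0.1001], [-0.1683, 0.0224, 0.1014], [-0.1578, 0.0317, 0.1019]]
-0.05 172 [-0.1866 -0.1829 -0.1784]
-0.03 184 [-0.1866 -0.1829 -0.1786]
-0.01 194 [-0.1865 -0.1827 -0.1783]
0.01 208 [-0.1865 -0.1827 -0.1783]
0.03 149 [-0.1865 -0.1828 -0.1782]
[0.51773775 0.28203863]
shift [1.225 0.59  1.203] turn [ 0.  0. -0.] deg 0.0
```

View pics/w1.png

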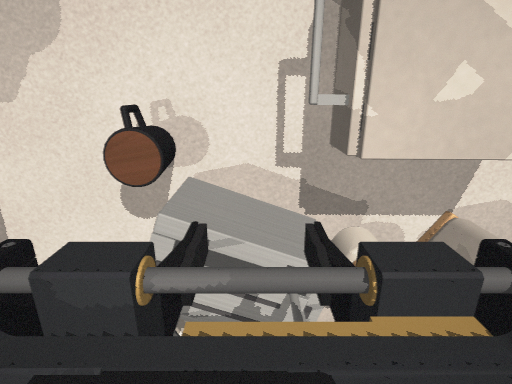

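Wrist view: the drawer bar runs along column ~316 with its post at (328,100), and the mug is at (138,150). The bar's centre is at cabinet x = −0.183.

drive_tool(
  steps=[
    [38,0.4,0.2,0.2,0,0,0],
    [38,0.7,0.551,0.5,0,0,0],
    [38,0.7,0.551,0.8,0,0,0],
    [38,0.7,0.551,0.8,0,0,0],
  ],
)

```text
time_s: 1.25
position: [0.5416, 0.2261, 0.1921]
tcp_rot: [[-0.501, 0.865, -0.012], [0.865, 0.501, -0.002], [0.004, -0.011, -1.0]]
force: [-0.9, -0.1, -0.9]
opening: 0.467
grasp_force: 0.0
```

drive_tool(
  steps=[
    [38,0.5,0,0,0,0,0],
    [38,0.5,0,0,0,0,0],
    [38,0.5,0,0.3,0,0,0],
    [38,0.5,0,0.6,0,0,0],
    [38,0.5,0,0.93,0,0,0],
    [38,0.5,0,0.93,0,0,0],
  ],
)

```text
time_s: 1.85
position: [0.5116, 0.2752, 0.0833]
tcp_rot: [[-0.5, 0.866, -0.009], [0.866, 0.5, -0.004], [0.002, -0.01, -1.0]]
force: [-1.3, -0.1, -0.3]
opening: 0.435
grasp_force: 0.0
```

drive_tool(
  steps=[
    [5,0,0,0,0,0,0],
    [5,0,0,0,0,0,0],
    [5,0,0,0,0,0,0],
    [5,0,0,0,0,0,0],
  ],
)

```text
time_s: 2.25
position: [0.5152, 0.278, 0.0889]
tcp_rot: [[-0.501, 0.865, 0.003], [0.865, 0.501, 0.001], [-0.001, 0.003, -1.0]]
force: [0.5, -0.1, 0.3]
opening: 0.156
grasp_force: 0.0
```

drive_tool(
  steps=[
    [5,0,0,0,0,0,0],
    [5,0,0,0,0,0,0],
    [5,0,-0.15,0,0,0,0],
    [5,0,-0.35,0,0,0,0],
    [5,0,-0.6,0,0,0,0],
    [5,0,-0.8,0,0,0,0],
    [5,0,-0.8,0,0,0,0],
  ],
)

```text
time_s: 2.95
position: [0.4274, 0.2281, 0.0887]
tcp_rot: [[-0.502, 0.865, -0.004], [0.865, 0.502, -0.002], [-0.0, -0.004, -1.0]]
force: [-3.0, -1.3, 13.3]
opening: 0.115
grasp_force: 30.0
```

drive_tool(
  steps=[
    [5,0,-0.2,0,0,0,0],
    [5,0,-0.4,0,0,0,0],
    [5,0,-0.5,0,0,0,0],
    [5,0,-0.53,0,0,0,0],
    [5,0,-0.53,0,0,0,0],
    [5,0,-0.53,0,0,0,0],
  ],
)

```text
time_s: 3.55
position: [0.3751, 0.1983, 0.0886]
tcp_rot: [[-0.501, 0.866, -0.0], [0.866, 0.501, 0.001], [0.001, 0.0, -1.0]]
force: [-4.4, 1.8, 18.1]
opening: 0.108
grasp_force: 30.0
```

```bash
python3 - <<'E'
from h import *
s=read_state();print(CAB[1].T@(s["position"][:2]-CAB[0]))
c=cap("scene")
q=loc(c["W"],CAB,.087,.106);q=q[(q[:,0]<-.25)&(q[:,0]>-.4)&(abs(q[:,1])<.07)]
h,e=np.histogram(q[:,0],np.arange(-.4,-.25,.004));print(list(zip((e+.002).round(3).tolist(),h.tolist())))
E
```

```text
[-0.34334816 -0.00177771]
[(-0.398, 0), (-0.394, 0), (-0.39, 0), (-0.386, 0), (-0.382, 0), (-0.378, 0), (-0.374, 0), (-0.37, 0), (-0.366, 0), (-0.362, 0), (-0.358, 0), (-0.354, 0), (-0.35, 1), (-0.346, 7), (-0.342, 21), (-0.338, 25), (-0.334, 16), (-0.33, 4), (-0.326, 5), (-0.322, 3), (-0.318, 7), (-0.314, 5), (-0.31, 3), (-0.306, 0), (-0.302, 0), (-0.298, 0), (-0.294, 1), (-0.29, 87), (-0.286, 48), (-0.282, 0), (-0.278, 0), (-0.274, 0), (-0.27, 0), (-0.266, 8), (-0.262, 7), (-0.258, 1), (-0.254, 3)]
```

drive_tool(
  steps=[
    [5,0,-0.04,0,0,0,0],
    [5,0,-0.06,0,0,0,0],
    [5,0,-0.06,0,0,0,0],
    [5,0,-0.06,0,0,0,0],
  ],
)

```text
time_s: 4.0
position: [0.3739, 0.1975, 0.0887]
tcp_rot: [[-0.498, 0.867, 0.01], [0.867, 0.498, 0.006], [0.0, 0.012, -1.0]]
force: [1.4, 14.1, 9.3]
opening: 0.112
grasp_force: 30.0
```

drive_tool(
  steps=[
    [36,0,0.045,0,0,0,0],
    [36,0,0.045,0,0,0,0],
    [36,0,0.045,-0.3,0,0,0],
    [36,0,0.045,-0.7,0,0,0],
    [36,0,0.045,-1,0,0,0],
  ],
)

```text
time_s: 4.5
position: [0.3738, 0.1965, 0.2085]
tcp_rot: [[-0.501, 0.865, -0.001], [0.865, 0.501, -0.001], [-0.0, -0.001, -1.0]]
force: [0.8, 0.2, 0.6]
opening: 0.398
grasp_force: 0.0
```

drive_tool(
  steps=[
    [70,0,0,-0.4,0,0,0.1],
    [70,0,0.1,-0.6,0,0,0.2],
    [70,0,0.1,-0.6,0,0,0.3],
    [70,0,0.1,-0.6,0,0,0.4],
    [70,0,0.1,-0.6,0,0,0.5],
    [70,0,0.1,-0.6,0,0,0.52],
  ],
)

```text
time_s: 5.1
position: [0.3839, 0.2024, 0.2785]
tcp_rot: [[0.254, 0.967, -0.002], [0.967, -0.254, -0.001], [-0.001, -0.001, -1.0]]
force: [0.3, -0.5, -0.6]
opening: 0.787
grasp_force: 0.0
```

drive_tool(
  steps=[
    [70,0,0,0,0,0,0.1],
    [70,0,0,0,0,0,0.2],
    [70,0,0,0,0,0,0.3],
    [70,0,0,0,0,0,0.4],
    [70,0,0,0,0,0,0.5],
    [70,0,0,0,0,0,0.527],
    [70,0,0,0,0,0,0.527],
  ],
)

```text
time_s: 5.8
position: [0.3842, 0.2026, 0.2785]
tcp_rot: [[0.864, 0.503, -0.002], [0.503, -0.864, -0.001], [-0.002, -0.0, -1.0]]
force: [-0.2, -0.7, 0.2]
opening: 0.806
grasp_force: 0.0
```

```bash
python3 - <<'E'
from h import *
c=cap("wrist","w2");np.save("w2.npy",c["W"])
q=loc(c["W"],CAB,.08,.092);q=q[(q[:,0]<-.12)&(q[:,0]>-.29)&(abs(q[:,1])<.12)]
print(len(q),np.percentile(q[:,:2],[2,50,98],axis=0).round(4).tolist())
h,e=np.histogram(q[:,1],np.arange(-.12,.12,.004));print(list(zip((e+.002).round(3).tolist(),h.tolist())))
h,e=np.histogram(q[:,0],np.arange(-.3,-.1,.004));print(list(zip((e+.002).round(3).tolist(),h.tolist())))
E
```

```text
3436 [[-0.2723, -0.0727], [-0.2164, 0.0172], [-0.1569, 0.0724]]
[(-0.118, 0), (-0.114, 0), (-0.11, 0), (-0.106, 0), (-0.102, 0), (-0.098, 0), (-0.094, 0), (-0.09, 0), (-0.086, 0), (-0.082, 0), (-0.078, 0), (-0.074, 121), (-0.07, 411), (-0.066, 254), (-0.062, 18), (-0.058, 21), (-0.054, 21), (-0.05, 22), (-0.046, 25), (-0.042, 21), (-0.038, 22), (-0.034, 20), (-0.03, 74), (-0.026, 393), (-0.022, 283), (-0.018, 0), (-0.014, 0), (-0.01, 0), (-0.006, 0), (-0.002, 0), (0.002, 0), (0.006, 0), (0.01, 0), (0.014, 0), (0.018, 119), (0.022, 320), (0.026, 249), (0.03, 64), (0.034, 23), (0.038, 22), (0.042, 18), (0.046, 22), (0.05, 23), (0.054, 18), (0.058, 24), (0.062, 101), (0.066, 330), (0.07, 312), (0.074, 85), (0.078, 0), (0.082, 0), (0.086, 0), (0.09, 0), (0.094, 0), (0.098, 0), (0.102, 0), (0.106, 0), (0.11, 0), (0.114, 0)]
[(-0.298, 0), (-0.294, 0), (-0.29, 0), (-0.286, 0), (-0.282, 0), (-0.278, 0), (-0.274, 103), (-0.27, 300), (-0.266, 183), (-0.262, 86), (-0.258, 99), (-0.254, 91), (-0.25, 87), (-0.246, 89), (-0.242, 98), (-0.238, 95), (-0.234, 103), (-0.23, 100), (-0.226, 97), (-0.222, 102), (-0.218, 96), (-0.214, 104), (-0.21, 103), (-0.206, 110), (-0.202, 100), (-0.198, 101), (-0.194, 110), (-0.19, 112), (-0.186, 114), (-0.182, 117), (-0.178, 109), (-0.174, 109), (-0.17, 119), (-0.166, 118), (-0.162, 119), (-0.158, 118), (-0.154, 44), (-0.15, 0), (-0.146, 0), (-0.142, 0), (-0.138, 0), (-0.134, 0), (-0.13, 0), (-0.126, 0), (-0.122, 0), (-0.118, 0), (-0.114, 0), (-0.11, 0), (-0.106, 0)]
```

View pics/w2.png

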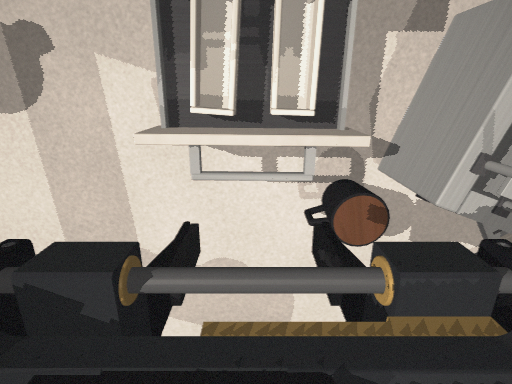

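Wrist view: two dishes sit in the open drawer, at (215,55) and (297,55), with the handle at (250,176) and the mug at (355,215). That makes five dishes in all. Next I'll locate the rods.

```bash
python3 - <<'E'
from h import *
ref=np.array([[55,40],[55,-40],[-55,40],[-55,-40],[84,0],[-84,0]])/1000
for n in("scene","side"):
    c=cap(n);np.save(n+"2.npy",c["W"])
    q=loc(c["W"],DSP,.225,.256);q=q[(abs(q[:,0])<.11)&(abs(q[:,1])<.065)]
    o=[]
    for r in ref:
        k=np.hypot(q[:,0]-r[0],q[:,1]-r[1])<.018
        o.append(np.r_[(q[k,:2].mean(0)-r) if k.sum()>3 else [np.nan]*2,k.sum()])
    print(n,np.round(o,4).tolist())
    for zl,zh in((.16,.17),):
        q=loc(c["W"],DSP,zl,zh);q=q[(abs(q[:,0])<.13)&(abs(q[:,1])<.085)]
        print(np.percentile(q[:,:2],[1,99],axis=0).round(4).tolist())
d=w(CAB,-.204,.0463);plan(d[0],d[1],.062,29.8)
d2=w(CAB,-.204,-.0475);print(d,d2)
E
```

```text
scene [[0.0032, 0.0045, 23.0], [0.0047, 0.0041, 22.0], [0.0034, 0.0015, 25.0], [0.0048, 0.002, 23.0], [0.0038, 0.0047, 25.0], [0.0044, 0.0018, 23.0]]
[[-0.1062, -0.0618], [0.1127, 0.0673]]
side [[-0.0029, -0.001, 42.0], [-0.0017, -0.0005, 45.0], [-0.0022, -0.0031, 42.0], [-0.0011, -0.003, 48.0], [-0.0023, -0.0005, 40.0], [-0.0019, -0.0036, 46.0]]
[[-0.1108, -0.0669], [0.1082, 0.0596]]
shift [ 1.08  -0.4    1.805] turn [-0.     0.001  0.005] deg 0.4
[0.47216595 0.30929485] [0.51878211 0.22789845]
```

drive_tool(
  steps=[
    [66,0.4,-0.2,0,0,0,0],
    [66,0.8,-0.4,0.2,0,0,0],
    [66,0.9,-0.4,0.6,0,0,0],
    [66,0.9,-0.4,0.8,0,0,0],
    [66,0.9,-0.4,0.8,0,0,0],
  ],
)

```text
time_s: 6.45
position: [0.4511, 0.2977, 0.1785]
tcp_rot: [[0.864, 0.503, -0.01], [0.503, -0.864, -0.004], [-0.011, -0.001, -1.0]]
force: [0.1, -0.2, 0.6]
opening: 0.76
grasp_force: 0.0
```

drive_tool(
  steps=[
    [66,0.18,0,0.2,0,0,0],
    [66,0.18,0,0.5,0,0,0],
    [66,0.18,0,0.8,0,0,0],
    [66,0.18,0,1,0,0,0],
    [66,0.18,0,1,0,0,0],
    [40,0.18,0,1,0,0,0],
    [40,0.18,0,1,0,0,0],
    [40,0.18,0,1,0,0,0],
  ],
)

```text
time_s: 7.25
position: [0.4743, 0.31, 0.0652]
tcp_rot: [[0.865, 0.501, 0.004], [0.501, -0.865, 0.002], [0.004, 0.001, -1.0]]
force: [-0.0, -0.2, 4.2]
opening: 0.603
grasp_force: 29.4
```

drive_tool(
  steps=[
    [40,0,0,0,0,0,0],
    [40,0,0,0,0,0,0],
    [40,0,0,-0.1,0,0,0],
    [40,0,0,-0.4,0,0,0],
    [40,0,0,-0.8,0,0,0],
    [40,0,0,-1,0,0,0],
  ],
)

```text
time_s: 7.85
position: [0.474, 0.31, 0.1871]
tcp_rot: [[0.865, 0.502, 0.005], [0.502, -0.865, 0.002], [0.005, 0.001, -1.0]]
force: [0.7, 0.6, -2.6]
opening: 0.601
grasp_force: 29.4
```

drive_tool(
  steps=[
    [40,0,0,-0.3,0,0,0],
    [40,0,0,-0.6,0,0,0],
    [40,0,0,-1,0,0,0],
    [40,0,0,-1,0,0,0],
  ],
)

```text
time_s: 8.25
position: [0.4762, 0.311, 0.3109]
tcp_rot: [[0.865, 0.502, 0.015], [0.502, -0.865, 0.006], [0.016, 0.002, -1.0]]
force: [1.8, 0.7, -2.6]
opening: 0.602
grasp_force: 29.4
```

```bash
sed -i 's/^CAB=.*/CAB=fr(.6722,.3705,29.8); RIS=fr(.6033,-.3475,-32.7); DSP=fr(.5766,-.0123,10.5)/' h.py; python3 - <<'E'
from h import *
s=read_state();print(s["opening"]*87,s["grasp_force"]);print(s["position"])
plan(.5766,-.0123,.31,10.5)
c=cap("scene","s3")
E
```

```text
52.38007371648662 29.354726184974425
[0.476181   0.31103396 0.31086359]
shift [-0.629  2.751  0.003] turn [-0.    -0.011  0.228] deg 19.6
```

View pics/s3.png

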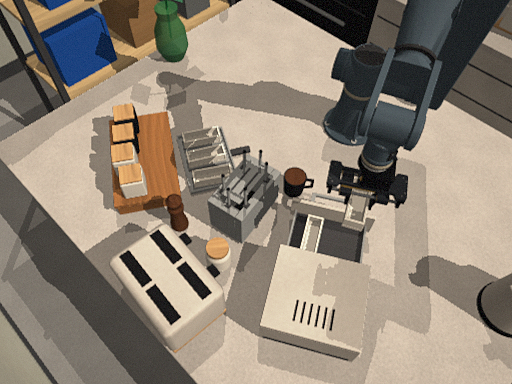

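The dish is held (52 mm) and clear of the drawer; the second one remains at (312,235). I'm carrying this one to above the dispenser.

drive_tool(
  steps=[
    [40,-0.1,0.3,0,0,0,0],
    [40,-0.15,0.6,0,0,0,0],
    [40,-0.2,0.91,0,0,0,0],
  ],
)

```text
time_s: 8.6
position: [0.5048, 0.2018, 0.3012]
tcp_rot: [[0.864, 0.503, -0.005], [0.503, -0.864, -0.001], [-0.004, -0.002, -1.0]]
force: [0.2, -0.3, -2.6]
opening: 0.607
grasp_force: 29.4
```

drive_tool(
  steps=[
    [40,-0.1,0.3,0,0,0,0],
    [40,-0.15,0.6,0,0,0,0],
    [40,-0.2,0.91,0,0,0,0],
  ],
)

```text
time_s: 8.9
position: [0.539, 0.0951, 0.3011]
tcp_rot: [[0.865, 0.502, -0.005], [0.502, -0.865, 0.0], [-0.004, -0.003, -1.0]]
force: [0.6, 0.7, -3.1]
opening: 0.608
grasp_force: 29.4
```

drive_tool(
  steps=[
    [40,-0.1,0.3,0,0,0,0.1],
    [40,-0.15,0.6,0,0,0,0.2],
    [40,-0.2,0.92,0,0,0,0.228],
    [40,-0.2,0.92,0,0,0,0.228],
    [40,-0.2,0.92,0,0,0,0.228],
    [40,-0.2,0.92,0,0,0,0.228],
  ],
)

```text
time_s: 9.5
position: [0.5739, -0.0102, 0.3016]
tcp_rot: [[0.983, 0.183, -0.004], [0.183, -0.983, 0.001], [-0.003, -0.002, -1.0]]
force: [0.7, 0.1, -3.5]
opening: 0.605
grasp_force: 29.4
```

```bash
python3 - <<'E'
from h import *
t=w(DSP,.002,0);plan(t[0],t[1],.225,10.5)
c=cap("wrist","w4");s=cap("side")
q=loc(c["W"],DSP,.20,.256);q=q[(abs(q[:,0])<.12)&(abs(q[:,1])<.065)]
for r in np.array([[55,40],[55,-40],[-55,40],[-55,-40],[84,0],[-84,0]])/1000:
    k=np.hypot(q[:,0]-r[0],q[:,1]-r[1])<.02
    print(r,k.sum(),(q[k].mean(0)).round(4))
# dish underside/rim as seen from side
for C in (c,s):
    q=loc(C["W"],DSP,.322,.345);q=q[(abs(q[:,0])<.11)&(abs(q[:,1])<.06)];print(len(q),np.percentile(q,[2,50,98],axis=0).round(4).tolist() if len(q) else '')
E
```

```text
shift [0.038 0.022 0.638] turn [-0.001  0.002  0.   ] deg 0.2
[0.055 0.04 ] 246 [0.0546 0.04   0.2465]
[ 0.055 -0.04 ] 45 [ 0.0559 -0.0408  0.2424]
[-0.055  0.04 ] 0 [nan nan nan]
[-0.055 -0.04 ] 1 [-0.0548 -0.0358  0.2529]
[0.084 0.   ] 204 [0.0822 0.0009 0.2533]
[-0.084  0.   ] 0 [nan nan nan]
2831 [[-0.0447, -0.0344, 0.322], [0.0077, 0.0038, 0.323], [0.0645, 0.0385, 0.3442]]
219 [[-0.0729, -0.0381, 0.3221], [-0.0117, -0.0164, 0.3248], [0.0599, 0.0363, 0.3425]]<stdin>:7: RuntimeWarning: Mean of empty slice.
  ret = um.true_divide(
```

View pics/w4.png

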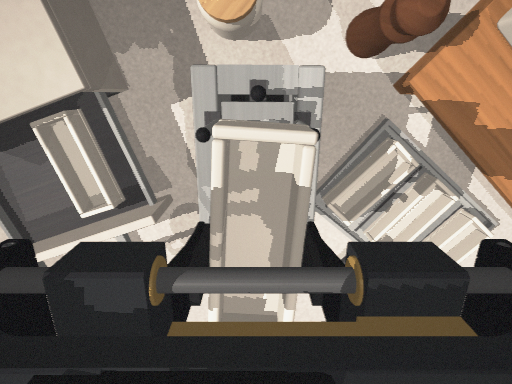

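Wrist view: the held dish lines up with the rods (203,134), (258,92) and (315,134), and its nose is centred between them. Lowering it now, pressing the platform down about 19 mm before letting go.

drive_tool(
  steps=[
    [40,0.038,0.022,0,0,0,0],
    [40,0.038,0.022,0.2,0,0,0],
    [40,0.038,0.022,0.4,0,0,0],
    [40,0.038,0.022,0.6,0,0,0],
    [40,0.038,0.022,0.72,0,0,0],
    [40,0.038,0.022,0.8,0,0,0],
  ],
)

```text
time_s: 10.2
position: [0.58, -0.0122, 0.2057]
tcp_rot: [[0.983, 0.183, -0.002], [0.183, -0.983, 0.0], [-0.002, -0.001, -1.0]]
force: [-0.2, 0.9, -2.7]
opening: 0.602
grasp_force: 29.4
```

drive_tool(
  steps=[
    [40,0,0,0.08,0,0,0],
    [40,0,0,0.16,0,0,0],
    [40,0,0,0.16,0,0,0],
    [40,0,0,0.16,0,0,0],
  ],
)

```text
time_s: 10.6
position: [0.5806, -0.0128, 0.1881]
tcp_rot: [[0.983, 0.182, 0.0], [0.182, -0.983, 0.0], [0.0, -0.0, -1.0]]
force: [-1.3, 2.2, 0.7]
opening: 0.603
grasp_force: 29.4
```

drive_tool(
  steps=[
    [56,0,0,0,0,0,0],
    [62,0,0,0,0,0,0],
    [66,0,0,0,0,0,0],
    [66,0,0,0,0,0,0],
    [66,0,0,-0.2,0,0,0],
    [66,0,0,-0.6,0,0,0],
    [66,0,0,-1,0,0,0],
    [66,0,0,-1,0,0,0],
  ],
)

```text
time_s: 11.4
position: [0.5849, -0.0139, 0.3156]
tcp_rot: [[0.983, 0.182, 0.016], [0.182, -0.983, -0.004], [0.015, 0.006, -1.0]]
force: [0.7, -0.5, 1.0]
opening: 0.757
grasp_force: 0.0
```

```bash
cat >> h.py <<'E'
def stack(zr):
    "dish rim seen by the wrist camera, in the dispenser frame"
    c=cap("wrist"); W=c["W"]
    q=loc(W,DSP,.17,.30);q=q[(abs(q[:,0])<.1)&(abs(q[:,1])<.032)&(q[:,0]>-.05)]
    h,e=np.histogram(q[:,2],np.arange(.17,.30,.004));print("z hist",[(round(a+.002,3),int(n)) for a,n in zip(e,h) if n>30])
    r=q[abs(q[:,2]-zr)<.006]; print("rim",len(r),np.percentile(r[:,:2],[2,98],axis=0).round(4).tolist() if len(r) else '')
E
python3 - <<'E'
from h import *
stack(.2)
d2=w(CAB,-.202,-.0475);plan(d2[0],d2[1],.31,29.8)
E
```

```text
z hist [(np.float64(0.172), 116), (np.float64(0.176), 3534), (np.float64(0.18), 60), (np.float64(0.184), 60), (np.float64(0.188), 64), (np.float64(0.192), 65), (np.float64(0.196), 80), (np.float64(0.2), 103), (np.float64(0.204), 1989), (np.float64(0.252), 103), (np.float64(0.256), 65)]
rim 2172 [[-0.0468, -0.0299], [0.0726, 0.0254]]
shift [-0.142 -2.08   0.008] turn [ 0.004 -0.006 -0.225] deg 19.3
```

drive_tool(
  steps=[
    [66,0,-0.4,0,0,0,0],
    [66,0,-0.7,0,0,0,0],
    [66,-0.07,-1,0,0,0,0],
  ],
)

```text
time_s: 11.75
position: [0.5496, 0.1046, 0.3061]
tcp_rot: [[0.983, 0.181, -0.002], [0.181, -0.983, 0.0], [-0.002, -0.001, -1.0]]
force: [1.0, 0.4, 0.1]
opening: 0.761
grasp_force: 0.0
```

drive_tool(
  steps=[
    [66,0,-0.4,0,0,0,-0.08],
    [66,0,-0.7,0,0,0,-0.16],
    [66,-0.07,-1,0,0,0,-0.225],
    [66,-0.07,-1,0.2,0,0,-0.225],
    [66,-0.07,-1,0.2,0,0,-0.225],
  ],
)

```text
time_s: 12.25
position: [0.5165, 0.2204, 0.2797]
tcp_rot: [[0.866, 0.499, -0.009], [0.499, -0.866, -0.002], [-0.009, -0.003, -1.0]]
force: [-0.6, 0.6, -0.1]
opening: 0.762
grasp_force: 0.0
```

```bash
python3 - <<'E'
from h import *
c=cap("wrist")
q=loc(c["W"],CAB,.08,.092);q=q[(q[:,0]<-.12)&(q[:,0]>-.29)&(abs(q[:,1])<.12)]
print(len(q),np.percentile(q[:,:2],[1,50,99],axis=0).round(4).tolist())
d2=w(CAB,-.202,-.0475);plan(d2[0],d2[1],.065,29.8)
E
```

```text
1650 [[-0.2721, -0.0742], [-0.1962, -0.0456], [-0.1343, -0.0211]]
shift [ 0.067 -0.052  1.802] turn [-0.001  0.004  0.001] deg 0.4
```

drive_tool(
  steps=[
    [66,0.055,-0.052,0.3,0,0,0],
    [66,0.055,-0.052,0.6,0,0,0],
    [66,0.055,-0.052,0.9,0,0,0],
    [66,0.055,-0.052,0.9,0,0,0],
  ],
)

```text
time_s: 12.7
position: [0.5195, 0.2268, 0.1714]
tcp_rot: [[0.868, 0.496, -0.011], [0.496, -0.868, -0.003], [-0.011, -0.003, -1.0]]
force: [-0.1, -0.0, -0.6]
opening: 0.756
grasp_force: 0.0
```

drive_tool(
  steps=[
    [66,0,0,0.3,0,0,0],
    [66,0,0,0.6,0,0,0],
    [66,0,0,0.9,0,0,0],
    [66,0,0,0.9,0,0,0],
    [40,0,0,0.9,0,0,0],
    [40,0,0,0.9,0,0,0],
    [40,0,0,0.9,0,0,0],
    [40,0,0,0.9,0,0,0],
  ],
)

```text
time_s: 13.5
position: [0.5245, 0.2293, 0.0704]
tcp_rot: [[0.868, 0.497, 0.005], [0.497, -0.868, 0.002], [0.005, 0.001, -1.0]]
force: [-1.0, 1.0, 7.2]
opening: 0.597
grasp_force: 29.9
```

drive_tool(
  steps=[
    [40,0,0,0,0,0,0],
    [40,0,0,-0.1,0,0,0],
    [40,0,0,-0.4,0,0,0],
    [40,0,0,-0.8,0,0,0],
    [40,0,0,-1,0,0,0],
  ],
)

```text
time_s: 14.0
position: [0.5241, 0.229, 0.192]
tcp_rot: [[0.867, 0.498, 0.005], [0.498, -0.867, 0.001], [0.005, 0.002, -1.0]]
force: [1.5, 0.4, -2.8]
opening: 0.594
grasp_force: 29.9
```

drive_tool(
  steps=[
    [40,0,0,-0.3,0,0,0],
    [40,0,0,-0.6,0,0,0],
    [40,0,0,-1,0,0,0],
    [40,0,0,-1,0,0,0],
  ],
)

```text
time_s: 14.4
position: [0.5263, 0.2295, 0.3158]
tcp_rot: [[0.867, 0.498, 0.016], [0.498, -0.867, 0.003], [0.015, 0.005, -1.0]]
force: [1.7, 0.6, -3.2]
opening: 0.593
grasp_force: 29.9
```

```bash
python3 - <<'E'
from h import *
t=w(DSP,.001,0);plan(t[0],t[1],.31,10.5)
E
```

```text
shift [-0.633  1.959  0.049] turn [ 0.002 -0.011  0.225] deg 19.4
```

drive_tool(
  steps=[
    [40,0,0.35,0,0,0,0],
    [40,-0.15,0.7,0,0,0,0],
    [40,-0.3,0.98,0,0,0,0],
  ],
)

```text
time_s: 14.7
position: [0.5495, 0.107, 0.3071]
tcp_rot: [[0.867, 0.498, -0.001], [0.498, -0.867, -0.001], [-0.002, 0.0, -1.0]]
force: [1.1, -0.2, -3.4]
opening: 0.594
grasp_force: 29.9
```

drive_tool(
  steps=[
    [40,-0.1,0.3,0,0,0,0.08],
    [40,-0.2,0.65,0,0,0,0.16],
    [40,-0.3,0.98,0,0,0,0.225],
    [40,-0.3,0.98,0,0,0,0.225],
    [40,-0.3,0.98,0,0,0,0.225],
  ],
)

```text
time_s: 15.2
position: [0.5762, -0.012, 0.3068]
tcp_rot: [[0.984, 0.18, -0.003], [0.18, -0.984, 0.001], [-0.003, -0.001, -1.0]]
force: [0.0, -0.7, -3.1]
opening: 0.592
grasp_force: 29.9
```

```bash
python3 - <<'E'
from h import *
c=cap("wrist");p=read_state()["position"]
q=loc(c["W"],DSP,p[2]+.01,p[2]+.03);q=q[(abs(q[:,0])<.12)&(abs(q[:,1])<.045)&(q[:,0]>.02)]
print(np.percentile(q,[1,50,99],axis=0).round(4).tolist(),DSP[1].T@(p[:2]-DSP[0]))
t=w(DSP,.005,0);plan(t[0],t[1],.225,10.5)
E
```

```text
[[0.0208, -0.0263, 0.3178], [0.0537, -0.0009, 0.3215], [0.0647, 0.0249, 0.323]] [-0.00030227  0.00148854]
shift [0.046 0.013 0.683] turn [-0.001  0.002 -0.   ] deg 0.2
```

drive_tool(
  steps=[
    [40,0.042,0,0,0,0,0],
    [40,0.042,0,0.2,0,0,0],
    [40,0.042,0,0.4,0,0,0],
    [40,0.042,0,0.55,0,0,0],
    [40,0.042,0,0.65,0,0,0],
    [40,0.042,0,0.72,0,0,0],
  ],
)

```text
time_s: 15.85
position: [0.582, -0.009, 0.2206]
tcp_rot: [[0.983, 0.184, -0.001], [0.184, -0.983, 0.0], [-0.001, -0.001, -1.0]]
force: [-1.0, 1.5, -2.4]
opening: 0.592
grasp_force: 29.9
```

drive_tool(
  steps=[
    [40,0,0,0.07,0,0,0],
    [40,0,0,0.14,0,0,0],
    [40,0,0,0.14,0,0,0],
    [40,0,0,0.14,0,0,0],
  ],
)

```text
time_s: 16.25
position: [0.5825, -0.0102, 0.205]
tcp_rot: [[0.983, 0.182, 0.001], [0.182, -0.983, 0.0], [0.001, 0.0, -1.0]]
force: [-0.4, 1.1, -1.7]
opening: 0.599
grasp_force: 29.9
```

drive_tool(
  steps=[
    [56,0,0,0,0,0,0],
    [62,0,0,0,0,0,0],
    [66,0,0,0,0,0,0],
    [66,0,0,0,0,0,0],
    [66,0,0,-0.2,0,0,0],
    [66,0,0,-0.6,0,0,0],
    [66,0,0,-1,0,0,0],
    [66,0,0,-1,0,0,0],
  ],
)

```text
time_s: 17.05
position: [0.5867, -0.0111, 0.3326]
tcp_rot: [[0.983, 0.182, 0.016], [0.182, -0.983, -0.003], [0.016, 0.006, -1.0]]
force: [0.4, 0.4, 0.5]
opening: 0.759
grasp_force: 0.0
```

```bash
python3 - <<'E'
from h import *
stack(.215)
# drawer close: just outside the front panel/handle. current handle location & plan
c=cap("scene")
q=loc(c["W"],CAB,.087,.106);q=q[(q[:,0]<-.25)&(q[:,0]>-.4)&(abs(q[:,1])<.07)]
h,e=np.histogram(q[:,0],np.arange(-.4,-.25,.004));print([(round(a+.002,3),int(n)) for a,n in zip(e,h) if n>5])
t=w(CAB,-.38,0);print(t);plan(t[0],t[1],.3,29.8)
E
```

```text
z hist [(np.float64(0.172), 76), (np.float64(0.176), 74), (np.float64(0.18), 2579), (np.float64(0.184), 770), (np.float64(0.188), 72), (np.float64(0.192), 41), (np.float64(0.196), 33), (np.float64(0.2), 74), (np.float64(0.204), 107), (np.float64(0.208), 771), (np.float64(0.212), 1078), (np.float64(0.252), 92), (np.float64(0.256), 47)]
rim 1644 [[-0.0465, -0.0251], [0.0704, 0.0259]]
[(np.float64(-0.346), 30), (np.float64(-0.342), 55), (np.float64(-0.338), 71), (np.float64(-0.334), 10), (np.float64(-0.294), 12), (np.float64(-0.29), 112), (np.float64(-0.286), 17)]
[0.34244913 0.18164989]
shift [-1.679 -1.939  0.209] turn [ 0.001 -0.002 -0.225] deg 19.3
```

Second dish is seated (rim 0.210, centred). I'll shut the drawer by pushing the panel with closed fingers placed between the bar and the panel.

drive_tool(
  steps=[
    [20,-0.1,-0.4,0,0,0,0],
    [0,-0.3,-0.7,0,0,0,0],
    [0,-0.6,-1,0,0,0,0],
  ],
)

```text
time_s: 17.45
position: [0.4891, 0.0951, 0.3222]
tcp_rot: [[0.983, 0.182, -0.004], [0.182, -0.983, 0.001], [-0.003, -0.001, -1.0]]
force: [-0.8, 0.5, -0.5]
opening: 0.568
grasp_force: 0.0
```

drive_tool(
  steps=[
    [0,-0.2,-0.3,0,0,0,-0.08],
    [0,-0.4,-0.6,0.2,0,0,-0.16],
    [0,-0.6,-0.9,0.4,0,0,-0.225],
    [0,-0.6,-0.9,0.4,0,0,-0.225],
    [0,-0.6,-0.9,0.4,0,0,-0.225],
  ],
)

```text
time_s: 17.95
position: [0.398, 0.1874, 0.2749]
tcp_rot: [[0.867, 0.499, -0.004], [0.499, -0.867, -0.001], [-0.004, -0.001, -1.0]]
force: [1.0, 0.1, -0.2]
opening: 0.118
grasp_force: 0.0
```

```bash
python3 - <<'E'
from h import *
t=w(CAB,-.3195,0);plan(t[0],t[1],.083,29.8)
c=cap("wrist")
q=loc(c["W"],CAB,.09,.12);q=q[(q[:,0]<-.25)&(q[:,0]>-.4)&(abs(q[:,1])<.06)]
h,e=np.histogram(q[:,0],np.arange(-.4,-.25,.003));print([(round(a+.0015,3),int(n)) for a,n in zip(e,h) if n>5])
print(read_state()["opening"])
E
```

```text
shift [ 0.085 -0.187  1.599] turn [-0.001  0.003  0.002] deg 0.3
[(np.float64(-0.35), 99), (np.float64(-0.348), 207), (np.float64(-0.344), 275), (np.float64(-0.341), 346), (np.float64(-0.305), 99), (np.float64(-0.302), 238), (np.float64(-0.299), 308), (np.float64(-0.296), 322), (np.float64(-0.293), 550)]
0.07351210916122991
```

drive_tool(
  steps=[
    [0,0.06,-0.187,0,0,0,0],
    [0,0.06,-0.187,0.3,0,0,0],
    [0,0.06,-0.187,0.6,0,0,0],
    [0,0.06,-0.187,0.9,0,0,0],
    [0,0.06,-0.187,0.9,0,0,0],
  ],
)

```text
time_s: 18.5
position: [0.3935, 0.2086, 0.1652]
tcp_rot: [[0.869, 0.495, -0.009], [0.495, -0.869, -0.002], [-0.009, -0.002, -1.0]]
force: [-0.9, 0.3, 0.1]
opening: 0.006
grasp_force: 0.0
```

drive_tool(
  steps=[
    [0,0,0,0.3,0,0,0],
    [0,0,0,0.65,0,0,0],
    [0,0,0,0.65,0,0,0],
    [0,0.15,0,0.65,0,0,0],
    [0,0.4,0,0.65,0,0,0],
    [0,0.7,0,0.65,0,0,0],
    [0,0.9,0,0.65,0,0,0],
    [0,0.9,0,0.65,0,0,0],
  ],
)

```text
time_s: 19.3
position: [0.4939, 0.2653, 0.0939]
tcp_rot: [[0.868, 0.497, 0.009], [0.497, -0.868, 0.003], [0.009, 0.002, -1.0]]
force: [-0.3, -0.2, -0.8]
opening: 0.004
grasp_force: 0.0
```

```bash
python3 - <<'E'
from h import *
s=read_state();print(CAB[1].T@(s["position"][:2]-CAB[0]),s["force"])
t=w(CAB,-.1475,0);plan(t[0],t[1],.083,29.8)
E
```

```text
[-0.20700027 -0.00264617] [-0.3498049 -0.203415  -0.7975513]
shift [ 0.495 -0.022  0.095] turn [ 0.001 -0.006  0.   ] deg 0.5
```

drive_tool(
  steps=[
    [0,0.15,0,0,0,0,0],
    [0,0.3,0,0,0,0,0],
    [0,0.4,0,0,0,0,0],
    [0,0.46,0,0,0,0,0],
    [0,0.5,0,0,0,0,0],
    [0,0.51,0,0,0,0,0],
    [0,0.51,0,0,0,0,0],
  ],
)

```text
time_s: 20.0
position: [0.5421, 0.2944, 0.0912]
tcp_rot: [[0.868, 0.497, 0.002], [0.497, -0.868, 0.001], [0.002, 0.0, -1.0]]
force: [0.2, -0.1, 0.1]
opening: 0.005
grasp_force: 0.0
```

```bash
python3 - <<'E'
from h import *
s=read_state();print(CAB[1].T@(s["position"][:2]-CAB[0]),s["force"])
c=cap("wrist");a=cap("scene")
for c in(c,a):
  q=loc(c["W"],CAB,.085,.118);q=q[(q[:,0]<-.1)&(q[:,0]>-.3)&(abs(q[:,1])<.11)]
  h,e=np.histogram(q[:,0],np.arange(-.3,-.1,.003));print([(round(a+.0015,3),int(n)) for a,n in zip(e,h) if n>5])
E
```

```text
[-0.15070465 -0.00137243] [ 0.24525605 -0.07021255  0.07577507]
[(np.float64(-0.166), 28), (np.float64(-0.163), 96), (np.float64(-0.16), 159), (np.float64(-0.157), 178), (np.float64(-0.154), 220), (np.float64(-0.151), 237), (np.float64(-0.148), 211), (np.float64(-0.145), 38), (np.float64(-0.142), 150), (np.float64(-0.139), 1091), (np.float64(-0.136), 2138), (np.float64(-0.133), 2187), (np.float64(-0.13), 840)]
[(np.float64(-0.175), 7), (np.float64(-0.172), 15), (np.float64(-0.169), 6), (np.float64(-0.166), 7), (np.float64(-0.151), 8), (np.float64(-0.148), 8), (np.float64(-0.145), 6), (np.float64(-0.139), 12), (np.float64(-0.136), 50), (np.float64(-0.133), 57), (np.float64(-0.13), 56)]
```

drive_tool(
  steps=[
    [0,0.05,0,0,0,0,0],
    [0,0.08,0,0,0,0,0],
    [0,0.08,0,0,0,0,0],
  ],
)

```text
time_s: 20.4
position: [0.5419, 0.2949, 0.09]
tcp_rot: [[0.866, 0.499, -0.019], [0.499, -0.867, -0.01], [-0.021, -0.001, -1.0]]
force: [-13.4, -11.7, 13.6]
opening: 0.007
grasp_force: 8.4
```

Hard stop, so the drawer is shut. Now I'll lift out and go to the tray.

drive_tool(
  steps=[
    [0,-0.09,0,0,0,0,0],
    [0,-0.09,0,-0.2,0,0,0],
    [0,-0.09,0,-0.6,0,0,0],
    [0,-0.09,0,-1,0,0,0],
  ],
)

```text
time_s: 20.8
position: [0.5403, 0.2938, 0.2108]
tcp_rot: [[0.868, 0.497, -0.002], [0.497, -0.868, -0.0], [-0.001, -0.001, -1.0]]
force: [1.2, 0.7, 0.3]
opening: 0.001
grasp_force: 0.0
```

drive_tool(
  steps=[
    [30,-0.1,0.3,-0.4,0,0,0.1],
    [66,-0.2,0.6,-0.8,0,0,0.2],
    [66,-0.3,1,-0.9,0,0,0.3],
    [66,-0.3,1,-0.9,0,0,0.36],
  ],
)

```text
time_s: 21.2
position: [0.572, 0.1691, 0.3222]
tcp_rot: [[1.0, -0.026, 0.009], [-0.026, -1.0, -0.0], [0.009, 0.0, -1.0]]
force: [0.6, -0.1, -0.7]
opening: 0.284
grasp_force: 0.0
```

```bash
python3 - <<'E'
from h import *
s=cap("side");W=s["W"]
for n in ("scene","side"):
  c=cap(n)
  q=loc(c["W"],CAB,.085,.118);q=q[(q[:,0]<-.1)&(q[:,0]>-.3)&(abs(q[:,1])<.11)]
  h,e=np.histogram(q[:,0],np.arange(-.3,-.1,.004));print([(round(a+.0015,3),int(n)) for a,n in zip(e,h) if n>5])
  q=loc(c["W"],RIS,.035,.044);q=q[(q[:,0]>-.3)&(q[:,0]<-.0)&(abs(q[:,1])<.2)]
  h,e=np.histogram(q[:,1],np.arange(-.2,.2,.006));print([(round(a+.003,3),int(n)) for a,n in zip(e,h) if n>10])
t=w(RIS,-.26,0);print(t);plan(t[0],t[1],.30,-32.7)
E
```

```text
[(np.float64(-0.182), 36), (np.float64(-0.178), 56), (np.float64(-0.174), 93), (np.float64(-0.17), 18), (np.float64(-0.166), 6), (np.float64(-0.162), 12), (np.float64(-0.158), 8), (np.float64(-0.154), 6), (np.float64(-0.15), 14), (np.float64(-0.146), 8), (np.float64(-0.138), 35), (np.float64(-0.134), 83), (np.float64(-0.13), 54)]
[(np.float64(-0.101), 37), (np.float64(-0.095), 31), (np.float64(-0.059), 23), (np.float64(-0.053), 42), (np.float64(-0.047), 12), (np.float64(-0.011), 30), (np.float64(-0.005), 35), (np.float64(0.001), 14), (np.float64(0.031), 15), (np.float64(0.037), 35), (np.float64(0.043), 28), (np.float64(0.085), 45), (np.float64(0.091), 32), (np.float64(0.127), 25), (np.float64(0.133), 45)]
[(np.float64(-0.19), 9), (np.float64(-0.186), 79), (np.float64(-0.182), 58), (np.float64(-0.178), 29), (np.float64(-0.174), 7), (np.float64(-0.17), 8), (np.float64(-0.166), 15), (np.float64(-0.158), 7), (np.float64(-0.15), 7), (np.float64(-0.146), 22), (np.float64(-0.142), 178), (np.float64(-0.138), 207), (np.float64(-0.134), 54), (np.float64(-0.13), 51), (np.float64(-0.126), 49)]
[
[... 236 characters left out ...]
(np.float64(-0.053), 19), (np.float64(-0.023), 11), (np.float64(-0.017), 89), (np.float64(-0.011), 118), (np.float64(-0.005), 33), (np.float64(0.001), 13), (np.float64(0.007), 12), (np.float64(0.013), 14), (np.float64(0.019), 14), (np.float64(0.025), 50), (np.float64(0.031), 108), (np.float64(0.037), 56), (np.float64(0.079), 134), (np.float64(0.085), 60), (np.float64(0.091), 12), (np.float64(0.103), 11), (np.float64(0.109), 13), (np.float64(0.121), 74), (np.float64(0.127), 107), (np.float64(0.133), 12), (np.float64(0.157), 13), (np.float64(0.163), 11), (np.float64(0.175), 15), (np.float64(0.181), 15)]
[ 0.3845072  -0.20703752]
shift [-1.482  3.181  0.153] turn [-0.001 -0.001  0.367] deg 31.5
```

drive_tool(
  steps=[
    [66,-0.1,0.4,0,0,0,0],
    [66,-0.2,0.7,0,0,0,0],
    [66,-0.24,1,0,0,0,0],
  ],
)

```text
time_s: 21.65
position: [0.5362, 0.0531, 0.3172]
tcp_rot: [[1.0, -0.015, -0.003], [-0.015, -1.0, 0.001], [-0.003, -0.001, -1.0]]
force: [-0.2, 0.5, -0.4]
opening: 0.689
grasp_force: 0.0
```

drive_tool(
  steps=[
    [66,-0.1,0.4,0,0,0,0],
    [66,-0.2,0.7,0,0,0,0],
    [66,-0.24,1,0,0,0,0],
  ],
)

```text
time_s: 21.95
position: [0.5054, -0.0666, 0.3173]
tcp_rot: [[1.0, -0.016, -0.002], [-0.016, -1.0, 0.002], [-0.002, -0.002, -1.0]]
force: [1.2, -0.2, -1.0]
opening: 0.755
grasp_force: 0.0
```

drive_tool(
  steps=[
    [66,-0.1,0.4,0,0,0,0.1],
    [66,-0.2,0.7,0,0,0,0.2],
    [66,-0.24,1,0,0,0,0.3],
    [66,-0.24,1,0,0,0,0.367],
    [66,-0.24,1,0,0,0,0.367],
  ],
)

```text
time_s: 22.45
position: [0.4757, -0.186, 0.3173]
tcp_rot: [[0.842, -0.539, -0.001], [-0.539, -0.842, 0.002], [-0.002, -0.001, -1.0]]
force: [0.7, 1.3, -0.4]
opening: 0.76
grasp_force: 0.0
```

```bash
cat >> h.py <<'E'
def dishes(c):
    W=c["W"]; m=((W[...,2]>.033)&(W[...,2]<.05)).astype(np.uint8)
    L=np.zeros(W.shape,np.float32); L[...,:2]=(W[...,:2]-RIS[0])@RIS[1]
    m&=((L[...,0]<-.01)&(L[...,0]>-.32)&(abs(L[...,1])<.18)).astype(np.uint8)
    n,l,s,_=cv2.connectedComponentsWithStats(cv2.morphologyEx(m,cv2.MORPH_CLOSE,np.ones((5,5))))
    for k in range(1,n):
        if s[k,4]<300: continue
        p=L[(l==k)&(m>0)][:,:2]*1000; r=cv2.minAreaRect(p.astype(np.float32)); print("dish",s[k,4],np.round(r[0],1),np.round(r[1],1),round(r[2],1),"x",np.percentile(p[:,0],[1,99]).round(1))
E
python3 - <<'E'
from h import *
c=cap("wrist","w5");dishes(c)
s=read_state();print(s["position"],RIS[1].T@(s["position"][:2]-RIS[0]))
E
```

```text
dish 1568 [-111.   -80.5] [140.3  53. ] 2.1 x [-180.5  -41.5]
dish 1375 [-113.9   11.6] [139.9  52.2] 4.1 x [-182.6  -44.1]
dish 1295 [-121.   105.8] [ 51.2 139.1] 89.6 x [-190.1  -52.5]
[ 0.47574529 -0.18536595  0.31743263] [-0.19493001  0.06752735]
```

View pics/w5.png

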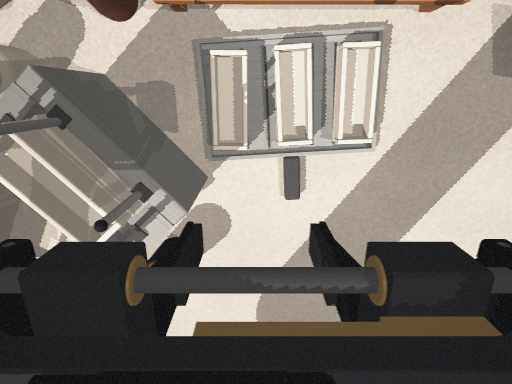

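Wrist view: three dishes on the tray at (230,100), (295,95) and (357,93), tray handle at (291,177), riser edge along the top. All three measure 140×52, so I trust the poses.

```bash
python3 - <<'E'
from h import *
t=w(RIS,-.121,.1058);print(t);plan(t[0],t[1],.023,-33.1)
E
```

```text
[ 0.55863462 -0.19309908]
shift [ 0.623 -0.314  2.453] turn [-0.001  0.002  0.008] deg 0.7
```

drive_tool(
  steps=[
    [68,0.3,-0.15,0,0,0,0.008],
    [68,0.62,-0.314,0.3,0,0,0.008],
    [68,0.623,-0.314,0.6,0,0,0.008],
    [68,0.623,-0.314,0.95,0,0,0.008],
    [68,0.623,-0.314,0.95,0,0,0.008],
    [68,0.623,-0.314,0.95,0,0,0.008],
  ],
)

```text
time_s: 23.1
position: [0.5592, -0.1935, 0.2042]
tcp_rot: [[0.837, -0.547, -0.002], [-0.547, -0.837, 0.001], [-0.002, -0.0, -1.0]]
force: [1.1, 0.2, 0.9]
opening: 0.785
grasp_force: 0.0
```

drive_tool(
  steps=[
    [68,0,0,0.3,0,0,0],
    [68,0,0,0.6,0,0,0],
    [68,0,0,0.9,0,0,0],
    [68,0,0,0.9,0,0,0],
    [68,0,0,0.9,0,0,0],
  ],
)

```text
time_s: 23.6
position: [0.5607, -0.1956, 0.0988]
tcp_rot: [[0.836, -0.549, 0.003], [-0.549, -0.836, -0.002], [0.003, -0.0, -1.0]]
force: [1.5, -0.4, 0.4]
opening: 0.78
grasp_force: 0.0
```

```bash
python3 - <<'E'
from h import *
t=w(RIS,-.121,.1058);plan(t[0],t[1],.023,-33.1);print(read_state()["position"])
E
```

```text
shift [-0.027 -0.008  0.631] turn [-0.    -0.002 -0.002] deg 0.3
[ 0.56065266 -0.19555009  0.09875556]
```

drive_tool(
  steps=[
    [68,-0.027,-0.008,0.3,0,0,0],
    [68,-0.027,-0.008,0.6,0,0,0],
    [68,-0.027,-0.008,0.63,0,0,0],
    [68,-0.027,-0.008,0.63,0,0,0],
    [40,-0.027,-0.008,0.63,0,0,0],
    [40,-0.027,-0.008,0.63,0,0,0],
    [40,-0.027,-0.008,0.63,0,0,0],
    [40,-0.027,-0.008,0.63,0,0,0],
  ],
)

```text
time_s: 24.4
position: [0.5583, -0.193, 0.0228]
tcp_rot: [[0.836, -0.549, 0.003], [-0.549, -0.836, -0.001], [0.004, -0.001, -1.0]]
force: [-0.5, 0.8, 7.5]
opening: 0.598
grasp_force: 30.0
```

drive_tool(
  steps=[
    [40,0,0,0,0,0,0],
    [40,0,0,-0.1,0,0,0],
    [40,0,0,-0.4,0,0,0],
    [40,0,0,-0.8,0,0,0],
    [40,0,0,-1,0,0,0],
  ],
)

```text
time_s: 24.9
position: [0.558, -0.1931, 0.1447]
tcp_rot: [[0.836, -0.549, 0.004], [-0.549, -0.836, -0.002], [0.005, -0.0, -1.0]]
force: [0.0, -1.0, -2.5]
opening: 0.595
grasp_force: 30.0
```

drive_tool(
  steps=[
    [40,0,0,-0.4,0,0,0],
    [40,0,0,-0.8,0,0,0],
    [40,0,0,-1,0,0,0],
  ],
)

```text
time_s: 25.2
position: [0.5579, -0.193, 0.2658]
tcp_rot: [[0.836, -0.549, 0.006], [-0.549, -0.836, -0.003], [0.006, -0.0, -1.0]]
force: [0.9, -0.4, -2.8]
opening: 0.599
grasp_force: 30.0
```

drive_tool(
  steps=[
    [40,0,0,-0.4,0,0,0],
    [40,0,0,-0.5,0,0,0],
    [40,0,0,-0.5,0,0,0],
    [40,0,0,-0.5,0,0,0],
  ],
)

```text
time_s: 25.6
position: [0.5555, -0.1917, 0.319]
tcp_rot: [[0.835, -0.55, -0.004], [-0.55, -0.835, 0.002], [-0.004, 0.0, -1.0]]
force: [-0.1, 0.4, -4.6]
opening: 0.594
grasp_force: 30.0
```

```bash
python3 - <<'E'
from h import *
plan(.5766,-.0123,.31,10.5)
c=cap("wrist");p=read_state()["position"];f=fr(p[0],p[1],-33.1)
q=loc(c["W"],f,p[2]+.005,p[2]+.035);q=q[(abs(q[:,0])<.12)&(abs(q[:,1])<.045)&(q[:,0]>.02)]
print(np.percentile(q,[1,50,99],axis=0).round(4).tolist())
E
```

```text
shift [-0.674 -1.346  0.077] turn [-0.001  0.003 -0.51 ] deg 43.8
[[0.021, -0.0262, 0.3241], [0.0564, -0.0002, 0.3359], [0.07, 0.025, 0.3377]]
```

drive_tool(
  steps=[
    [40,-0.15,-0.3,0,0,0,0],
    [40,-0.34,-0.67,0,0,0,0],
  ],
)

```text
time_s: 25.85
position: [0.5659, -0.1035, 0.3177]
tcp_rot: [[0.833, -0.553, -0.005], [-0.553, -0.833, 0.002], [-0.005, 0.002, -1.0]]
force: [0.9, 0.9, -2.6]
opening: 0.596
grasp_force: 30.0
```

drive_tool(
  steps=[
    [40,-0.1,-0.2,0,0,0,-0.09],
    [40,-0.2,-0.4,0,0,0,-0.18],
    [40,-0.34,-0.67,0,0,0,-0.27],
    [40,-0.34,-0.67,0,0,0,-0.36],
    [40,-0.34,-0.67,0,0,0,-0.45],
    [40,-0.34,-0.67,0,0,0,-0.51],
    [40,-0.34,-0.67,0,0,0,-0.51],
    [40,-0.34,-0.67,0,0,0,-0.51],
  ],
)

```text
time_s: 26.65
position: [0.5762, -0.0131, 0.3189]
tcp_rot: [[0.984, 0.18, -0.004], [0.18, -0.984, 0.001], [-0.004, -0.002, -1.0]]
force: [0.5, -0.6, -3.6]
opening: 0.592
grasp_force: 30.0
```

```bash
cat >> h.py <<'E'
def over():
    c=cap("wrist");p=read_state()["position"]
    q=loc(c["W"],DSP,p[2]+.01,p[2]+.03);q=q[(abs(q[:,0])<.12)&(abs(q[:,1])<.045)&(q[:,0]>.02)]
    print("held dish in DSP",np.percentile(q,[1,50,99],axis=0).round(4).tolist())
    q=loc(c["W"],DSP,.20,.256)
    for r in np.array([[55,40],[55,-40],[84,0]])/1000:
        k=np.hypot(q[:,0]-r[0],q[:,1]-r[1])<.015
        if k.sum()>20: print("rod off",(q[k,:2].mean(0)-r).round(4))
E
python3 - <<'E'
from h import *
plan(.5766,-.0123,.21,10.5);over();print(read_state()["position"])
E
```

```text
shift [ 0.008 -0.005  0.907] turn [-0.001  0.003 -0.001] deg 0.3
held dish in DSP [[0.0209, -0.0267, 0.33], [0.0559, -0.0011, 0.336], [0.0686, 0.0246, 0.3375]]
rod off [-0.0007  0.002 ]
rod off [-0.0022 -0.002 ]
rod off [-0.0038  0.0006]
[ 0.57642523 -0.01324037  0.31935041]
```

drive_tool(
  steps=[
    [40,0.01,-0.01,0.2,0,0,0],
    [40,0.01,-0.01,0.4,0,0,0],
    [40,0.01,-0.01,0.58,0,0,0],
    [40,0.01,-0.01,0.7,0,0,0],
    [40,0.01,-0.01,0.78,0,0,0],
    [40,0.01,-0.01,0.85,0,0,0],
    [40,0.01,-0.01,0.91,0,0,0],
    [40,0.01,-0.01,0.91,0,0,0],
  ],
)

```text
time_s: 27.5
position: [0.5778, -0.0119, 0.2112]
tcp_rot: [[0.983, 0.182, -0.001], [0.182, -0.983, 0.0], [-0.001, -0.0, -1.0]]
force: [-0.9, 0.2, -2.5]
opening: 0.591
grasp_force: 30.0
```

drive_tool(
  steps=[
    [56,0,0,0,0,0,0],
    [62,0,0,0,0,0,0],
    [66,0,0,0,0,0,0],
    [66,0,0,0,0,0,0],
    [66,0,0,-0.2,0,0,0],
    [66,0,0,-0.6,0,0,0],
    [66,0,0,-1,0,0,0],
    [66,0,0,-1,0,0,0],
  ],
)

```text
time_s: 28.3
position: [0.5825, -0.0126, 0.3399]
tcp_rot: [[0.983, 0.182, 0.017], [0.183, -0.983, -0.003], [0.016, 0.006, -1.0]]
force: [1.2, -0.2, 0.1]
opening: 0.753
grasp_force: 0.0
```

```bash
python3 - <<'E'
from h import *
stack(.218)
t=w(RIS,-.1139,.0116);print(t);plan(t[0],t[1],.3,-28.6)
E
```

```text
z hist [(np.float64(0.18), 41), (np.float64(0.188), 3051), (np.float64(0.192), 337), (np.float64(0.196), 70), (np.float64(0.2), 39), (np.float64(0.204), 44), (np.float64(0.208), 64), (np.float64(0.212), 106), (np.float64(0.216), 1219), (np.float64(0.22), 629), (np.float64(0.252), 85), (np.float64(0.256), 50)]
rim 1898 [[-0.047, -0.0258], [0.0698, 0.0251]]
[ 0.51371871 -0.2762051 ]
shift [-0.951  2.06   0.302] turn [ 0.    -0.007  0.455] deg 39.1
```

drive_tool(
  steps=[
    [68,-0.1,0.4,0,0,0,0],
    [68,-0.3,0.7,0,0,0,0],
    [68,-0.6,1,0,0,0,0],
  ],
)

```text
time_s: 28.65
position: [0.5294, -0.1432, 0.3301]
tcp_rot: [[0.983, 0.184, -0.001], [0.184, -0.983, 0.001], [-0.001, -0.001, -1.0]]
force: [-0.8, -0.9, -0.2]
opening: 0.782
grasp_force: 0.0
```

drive_tool(
  steps=[
    [68,-0.2,0.4,0.1,0,0,0.1],
    [68,-0.4,0.7,0.2,0,0,0.2],
    [68,-0.7,1,0.2,0,0,0.3],
    [68,-0.7,1,0.2,0,0,0.4],
    [68,-0.7,1,0.2,0,0,0.455],
    [68,-0.7,1,0.2,0,0,0.455],
  ],
)

```text
time_s: 29.25
position: [0.4678, -0.2755, 0.3062]
tcp_rot: [[0.877, -0.48, -0.002], [-0.48, -0.877, 0.002], [-0.003, -0.001, -1.0]]
force: [0.2, -0.2, -0.9]
opening: 0.78
grasp_force: 0.0
```

```bash
python3 - <<'E'
from h import *
c=cap("wrist");dishes(c);print(read_state()["position"])
t=w(RIS,-.1139,.0116);plan(t[0],t[1],.023,-28.6)
E
```

```text
dish 1321 [-114.3   11.6] [139.7  51.9] 4.0 x [-183.8  -44.2]
dish 1349 [-111.   -80.7] [140.   52.2] 2.0 x [-180.1  -41.6]
[ 0.46818064 -0.27526009  0.30649589]
shift [ 0.343 -0.173  2.362] turn [-0.     0.002  0.001] deg 0.2
```

drive_tool(
  steps=[
    [68,0.15,-0.1,0.2,0,0,0],
    [68,0.34,-0.173,0.5,0,0,0],
    [68,0.343,-0.173,0.9,0,0,0],
    [68,0.343,-0.173,0.9,0,0,0],
    [68,0.343,-0.173,0.9,0,0,0],
  ],
)

```text
time_s: 29.8
position: [0.5146, -0.2761, 0.1991]
tcp_rot: [[0.879, -0.477, -0.003], [-0.477, -0.879, 0.002], [-0.003, -0.0, -1.0]]
force: [1.2, -0.1, 0.2]
opening: 0.782
grasp_force: 0.0
```

drive_tool(
  steps=[
    [68,0,0,0.3,0,0,0],
    [68,0,0,0.6,0,0,0],
    [68,0,0,0.8,0,0,0],
    [68,0,0,0.8,0,0,0],
    [68,0,0,0.8,0,0,0],
  ],
)

```text
time_s: 30.3
position: [0.5164, -0.2781, 0.1061]
tcp_rot: [[0.878, -0.478, 0.003], [-0.478, -0.878, -0.003], [0.004, 0.001, -1.0]]
force: [-0.3, -0.4, 1.1]
opening: 0.782
grasp_force: 0.0
```

```bash
python3 - <<'E'
from h import *
t=w(RIS,-.1143,.0116);plan(t[0],t[1],.023,-28.6);print(read_state()["position"])
E
```

```text
shift [-0.033 -0.004  0.693] turn [ 0.001 -0.003  0.   ] deg 0.2
[ 0.5163682  -0.27809846  0.10614203]
```

drive_tool(
  steps=[
    [68,-0.033,-0.004,0.3,0,0,0],
    [68,-0.033,-0.004,0.6,0,0,0],
    [68,-0.033,-0.004,0.69,0,0,0],
    [68,-0.033,-0.004,0.69,0,0,0],
    [40,-0.033,-0.004,0.69,0,0,0],
    [40,-0.033,-0.004,0.69,0,0,0],
    [40,-0.033,-0.004,0.69,0,0,0],
    [40,-0.033,-0.004,0.69,0,0,0],
  ],
)

```text
time_s: 31.1
position: [0.5129, -0.2754, 0.0227]
tcp_rot: [[0.878, -0.479, 0.003], [-0.479, -0.878, -0.002], [0.003, 0.0, -1.0]]
force: [0.3, 0.6, 6.4]
opening: 0.595
grasp_force: 30.0
```

drive_tool(
  steps=[
    [40,0,0,0,0,0,0],
    [40,0,0,-0.1,0,0,0],
    [40,0,0,-0.4,0,0,0],
    [40,0,0,-0.8,0,0,0],
    [40,0,0,-1,0,0,0],
  ],
)

```text
time_s: 31.6
position: [0.5128, -0.2755, 0.1447]
tcp_rot: [[0.878, -0.479, 0.004], [-0.479, -0.878, -0.003], [0.005, 0.001, -1.0]]
force: [0.5, -1.1, -2.6]
opening: 0.594
grasp_force: 30.0
```

drive_tool(
  steps=[
    [40,0,0,-0.4,0,0,0],
    [40,0,0,-0.8,0,0,0],
    [40,0,0,-1,0,0,0],
  ],
)

```text
time_s: 31.9
position: [0.5128, -0.2755, 0.266]
tcp_rot: [[0.878, -0.479, 0.005], [-0.479, -0.878, -0.004], [0.007, 0.001, -1.0]]
force: [1.0, -0.5, -2.4]
opening: 0.597
grasp_force: 30.0
```

drive_tool(
  steps=[
    [40,0,0,-0.4,0,0,0],
    [40,0,0,-0.5,0,0,0],
    [40,0,0,-0.5,0,0,0],
    [40,0,0,-0.5,0,0,0],
  ],
)

```text
time_s: 32.3
position: [0.5105, -0.2738, 0.3192]
tcp_rot: [[0.878, -0.479, -0.003], [-0.479, -0.878, 0.002], [-0.004, -0.001, -1.0]]
force: [0.3, 0.8, -3.6]
opening: 0.597
grasp_force: 30.0
```

```bash
python3 - <<'E'
from h import *
plan(.5766,-.0123,.32,10.5);print(read_state()["position"])
E
```

```text
shift [-0.56  -2.177 -0.003] turn [-0.001  0.002 -0.455] deg 39.1
[ 0.51051356 -0.27375907  0.31924097]
```

drive_tool(
  steps=[
    [40,-0.1,-0.35,0,0,0,0],
    [40,-0.187,-0.726,0,0,0,0],
  ],
)

```text
time_s: 32.5
position: [0.532, -0.1869, 0.3175]
tcp_rot: [[0.876, -0.482, -0.006], [-0.482, -0.876, 0.004], [-0.007, -0.0, -1.0]]
force: [1.1, 0.1, -2.4]
opening: 0.596
grasp_force: 30.0
```

drive_tool(
  steps=[
    [40,-0.1,-0.35,0,0,0,0],
    [40,-0.187,-0.726,0,0,0,0],
  ],
)

```text
time_s: 32.7
position: [0.554, -0.0983, 0.3175]
tcp_rot: [[0.877, -0.48, -0.007], [-0.48, -0.877, 0.002], [-0.007, 0.001, -1.0]]
force: [0.9, 0.9, -2.0]
opening: 0.598
grasp_force: 30.0
```

drive_tool(
  steps=[
    [40,-0.1,-0.25,0,0,0,-0.09],
    [40,-0.187,-0.5,0,0,0,-0.18],
    [40,-0.187,-0.726,0,0,0,-0.27],
    [40,-0.187,-0.726,0,0,0,-0.36],
    [40,-0.187,-0.726,0,0,0,-0.455],
    [40,-0.187,-0.726,0,0,0,-0.455],
    [40,-0.187,-0.726,0,0,0,-0.455],
  ],
)

```text
time_s: 33.4
position: [0.5767, -0.0129, 0.3186]
tcp_rot: [[0.984, 0.179, -0.005], [0.179, -0.984, 0.001], [-0.004, -0.002, -1.0]]
force: [-0.8, 0.5, -1.8]
opening: 0.595
grasp_force: 30.0
```

```bash
python3 - <<'E'
from h import *
plan(.5766,-.0123,.219,10.5);over();print(read_state()["position"])
E
```

```text
shift [ 0.004 -0.003  0.83 ] turn [-0.001  0.003 -0.002] deg 0.3
held dish in DSP [[0.0208, -0.0267, 0.33], [0.0569, -0.0009, 0.3359], [0.0706, 0.0245, 0.3375]]
rod off [-0.0011  0.0016]
rod off [-0.0018 -0.002 ]
rod off [-0.0037  0.0006]
[ 0.57693235 -0.01307156  0.31918451]
```

drive_tool(
  steps=[
    [40,0,-0.01,0.2,0,0,0],
    [40,0,-0.01,0.4,0,0,0],
    [40,0,-0.01,0.55,0,0,0],
    [40,0,-0.01,0.64,0,0,0],
    [40,0,-0.01,0.71,0,0,0],
    [40,0,-0.01,0.78,0,0,0],
    [40,0,-0.01,0.84,0,0,0],
    [40,0,-0.01,0.84,0,0,0],
  ],
)

```text
time_s: 34.25
position: [0.5772, -0.0119, 0.2195]
tcp_rot: [[0.983, 0.182, -0.001], [0.182, -0.983, 0.0], [-0.001, -0.0, -1.0]]
force: [-0.7, -0.3, -0.8]
opening: 0.595
grasp_force: 30.0
```

drive_tool(
  steps=[
    [56,0,0,0,0,0,0],
    [62,0,0,0,0,0,0],
    [66,0,0,0,0,0,0],
    [66,0,0,0,0,0,0],
    [66,0,0,-0.2,0,0,0],
    [66,0,0,-0.6,0,0,0],
    [66,0,0,-1,0,0,0],
    [66,0,0,-1,0,0,0],
  ],
)

```text
time_s: 35.05
position: [0.5819, -0.0125, 0.3483]
tcp_rot: [[0.983, 0.182, 0.017], [0.183, -0.983, -0.003], [0.016, 0.006, -1.0]]
force: [1.0, 0.8, -0.0]
opening: 0.757
grasp_force: 0.0
```

```bash
python3 - <<'E'
from h import *
stack(.224)
t=w(RIS,-.15,-.0807);print(t);plan(t[0],t[1],.32,-30.7)
E
```

```text
z hist [(np.float64(0.2), 3393), (np.float64(0.204), 72), (np.float64(0.208), 83), (np.float64(0.212), 45), (np.float64(0.216), 63), (np.float64(0.22), 52), (np.float64(0.224), 92), (np.float64(0.228), 1728), (np.float64(0.232), 176), (np.float64(0.252), 83), (np.float64(0.256), 45)]
rim 1872 [[-0.0466, -0.0257], [0.0711, 0.0254]]
[ 0.43347599 -0.33437387]
shift [-1.692  2.416  0.2  ] turn [ 0.    -0.007  0.48 ] deg 41.2
```

Four are stacked (rim 0.229). Now the last one.

drive_tool(
  steps=[
    [68,-0.1,0.4,0,0,0,0],
    [68,-0.3,0.7,0,0,0,0],
    [68,-0.6,1,0,0,0,0],
  ],
)

```text
time_s: 35.4
position: [0.529, -0.1432, 0.3387]
tcp_rot: [[0.983, 0.184, -0.001], [0.184, -0.983, 0.0], [-0.001, -0.001, -1.0]]
force: [-0.6, -0.9, 0.1]
opening: 0.778
grasp_force: 0.0
```

drive_tool(
  steps=[
    [68,-0.2,0.4,0,0,0,0],
    [68,-0.4,0.7,0,0,0,0],
    [68,-0.6,1,0,0,0,0],
  ],
)

```text
time_s: 35.7
position: [0.4786, -0.2747, 0.3388]
tcp_rot: [[0.983, 0.182, -0.002], [0.182, -0.983, 0.001], [-0.001, -0.002, -1.0]]
force: [1.0, 1.3, -0.6]
opening: 0.782
grasp_force: 0.0
```

drive_tool(
  steps=[
    [68,-0.2,0.2,0,0,0,0.1],
    [68,-0.45,0.42,0.1,0,0,0.2],
    [68,-0.45,0.42,0.2,0,0,0.3],
    [68,-0.45,0.42,0.2,0,0,0.4],
    [68,-0.45,0.42,0.2,0,0,0.48],
    [68,-0.45,0.42,0.2,0,0,0.48],
  ],
)

```text
time_s: 36.3
position: [0.4356, -0.3323, 0.3147]
tcp_rot: [[0.859, -0.512, -0.002], [-0.512, -0.859, 0.002], [-0.003, -0.001, -1.0]]
force: [-0.9, 0.3, 0.1]
opening: 0.781
grasp_force: 0.0
```

```bash
python3 - <<'E'
from h import *
c=cap("wrist");dishes(c);print(read_state()["position"])
t=w(RIS,-.111,-.0807);plan(t[0],t[1],.023,-30.7)
E
```

```text
dish 1231 [-110.9  -80.7] [139.8  52. ] 2.1 x [-180.5  -41.7]
[ 0.43581633 -0.33225965  0.31505232]
shift [0.322 0.039 2.433] turn [-0.     0.001  0.001] deg 0.2
```

drive_tool(
  steps=[
    [68,0.15,0.04,0.2,0,0,0],
    [68,0.3,0.04,0.5,0,0,0],
    [68,0.32,0.04,0.95,0,0,0],
    [68,0.32,0.04,0.95,0,0,0],
    [68,0.32,0.04,0.95,0,0,0],
  ],
)

```text
time_s: 36.85
position: [0.4662, -0.3554, 0.201]
tcp_rot: [[0.86, -0.51, -0.003], [-0.51, -0.86, 0.003], [-0.004, -0.001, -1.0]]
force: [-0.6, -0.5, 0.2]
opening: 0.782
grasp_force: 0.0
```

drive_tool(
  steps=[
    [68,0,0,0.3,0,0,0],
    [68,0,0,0.6,0,0,0],
    [68,0,0,0.8,0,0,0],
    [68,0,0,0.8,0,0,0],
    [68,0,0,0.8,0,0,0],
  ],
)

```text
time_s: 37.35
position: [0.4681, -0.3577, 0.1085]
tcp_rot: [[0.86, -0.511, 0.003], [-0.511, -0.86, -0.003], [0.004, 0.001, -1.0]]
force: [0.3, -0.2, 1.1]
opening: 0.782
grasp_force: 0.0
```

```bash
python3 - <<'E'
from h import *
t=w(RIS,-.1109,-.0807);plan(t[0],t[1],.023,-30.7);print(read_state()["position"])
E
```

```text
shift [-0.024 -0.01   0.713] turn [ 0.001 -0.003 -0.   ] deg 0.2
[ 0.46808464 -0.35773098  0.10852777]
```

drive_tool(
  steps=[
    [68,-0.024,-0.01,0.3,0,0,0],
    [68,-0.024,-0.01,0.6,0,0,0],
    [68,-0.024,-0.01,0.71,0,0,0],
    [68,-0.024,-0.01,0.71,0,0,0],
    [40,-0.024,-0.01,0.71,0,0,0],
    [40,-0.024,-0.01,0.71,0,0,0],
    [40,-0.024,-0.01,0.71,0,0,0],
    [40,-0.024,-0.01,0.71,0,0,0],
  ],
)

```text
time_s: 38.15
position: [0.466, -0.3548, 0.0227]
tcp_rot: [[0.859, -0.511, 0.002], [-0.511, -0.859, -0.002], [0.003, 0.001, -1.0]]
force: [0.8, 0.6, 7.4]
opening: 0.595
grasp_force: 30.0
```

drive_tool(
  steps=[
    [40,0,0,0,0,0,0],
    [40,0,0,-0.1,0,0,0],
    [40,0,0,-0.4,0,0,0],
    [40,0,0,-0.8,0,0,0],
    [40,0,0,-1,0,0,0],
  ],
)

```text
time_s: 38.65
position: [0.4659, -0.355, 0.1448]
tcp_rot: [[0.859, -0.511, 0.003], [-0.511, -0.859, -0.004], [0.005, 0.002, -1.0]]
force: [1.0, -0.0, -3.2]
opening: 0.596
grasp_force: 30.0
```

drive_tool(
  steps=[
    [40,0,0,-0.4,0,0,0],
    [40,0,0,-0.8,0,0,0],
    [40,0,0,-1,0,0,0],
  ],
)

```text
time_s: 38.95
position: [0.4659, -0.3549, 0.2659]
tcp_rot: [[0.859, -0.511, 0.004], [-0.511, -0.859, -0.005], [0.006, 0.002, -1.0]]
force: [0.1, -0.7, -3.5]
opening: 0.598
grasp_force: 30.0
```

drive_tool(
  steps=[
    [40,0,0,-0.4,0,0,0],
    [40,0,0,-0.5,0,0,0],
    [40,0,0,-0.5,0,0,0],
    [40,0,0,-0.5,0,0,0],
  ],
)

```text
time_s: 39.35
position: [0.4639, -0.3528, 0.3192]
tcp_rot: [[0.859, -0.511, -0.003], [-0.511, -0.859, 0.003], [-0.004, -0.001, -1.0]]
force: [1.0, -0.8, -2.7]
opening: 0.589
grasp_force: 30.0
```

```bash
python3 - <<'E'
from h import *
plan(.5766,-.0123,.32,10.5);print(read_state()["position"])
E
```

```text
shift [-6.440e-01 -2.919e+00 -1.000e-03] turn [-0.002  0.002 -0.48 ] deg 41.3
[ 0.46393494 -0.35283868  0.31922352]
```

drive_tool(
  steps=[
    [40,-0.1,-0.35,0,0,0,0],
    [40,-0.15,-0.7,0,0,0,0],
    [40,-0.215,-0.973,0,0,0,0],
  ],
)

```text
time_s: 39.65
position: [0.5015, -0.2377, 0.3175]
tcp_rot: [[0.859, -0.512, -0.005], [-0.512, -0.859, 0.005], [-0.007, -0.002, -1.0]]
force: [0.2, 0.2, -2.5]
opening: 0.593
grasp_force: 30.0
```

drive_tool(
  steps=[
    [40,-0.1,-0.35,0,0,0,0],
    [40,-0.15,-0.7,0,0,0,0],
    [40,-0.215,-0.973,0,0,0,0],
  ],
)

```text
time_s: 39.95
position: [0.5391, -0.124, 0.3177]
tcp_rot: [[0.86, -0.511, -0.006], [-0.511, -0.86, 0.003], [-0.007, 0.0, -1.0]]
force: [0.4, -0.2, -2.1]
opening: 0.596
grasp_force: 30.0
```

drive_tool(
  steps=[
    [40,-0.1,-0.3,0,0,0,-0.09],
    [40,-0.215,-0.6,0,0,0,-0.18],
    [40,-0.215,-0.973,0,0,0,-0.27],
    [40,-0.215,-0.973,0,0,0,-0.36],
    [40,-0.215,-0.973,0,0,0,-0.44],
    [40,-0.215,-0.973,0,0,0,-0.48],
    [40,-0.215,-0.973,0,0,0,-0.48],
    [40,-0.215,-0.973,0,0,0,-0.48],
  ],
)

```text
time_s: 40.75
position: [0.5765, -0.0132, 0.3187]
tcp_rot: [[0.984, 0.181, -0.005], [0.181, -0.984, 0.001], [-0.004, -0.002, -1.0]]
force: [0.4, 0.2, -2.4]
opening: 0.594
grasp_force: 30.0
```

```bash
python3 - <<'E'
from h import *
plan(.5766,-.0123,.229,10.5);over();print(read_state()["position"])
E
```

```text
shift [ 0.006 -0.006  0.747] turn [-0.001  0.003 -0.001] deg 0.3
held dish in DSP [[0.0207, -0.0268, 0.3304], [0.0562, -0.0011, 0.3359], [0.0695, 0.0243, 0.3376]]
rod off [-0.0014  0.0018]
rod off [0.0037 0.0029]
rod off [-0.0017  0.0008]
[ 0.57676618 -0.01332084  0.31922007]
```

drive_tool(
  steps=[
    [40,0.006,-0.01,0.2,0,0,0],
    [40,0.006,-0.01,0.38,0,0,0],
    [40,0.006,-0.01,0.48,0,0,0],
    [40,0.006,-0.01,0.55,0,0,0],
    [40,0.006,-0.01,0.62,0,0,0],
    [40,0.006,-0.01,0.69,0,0,0],
    [40,0.006,-0.01,0.75,0,0,0],
    [40,0.006,-0.01,0.75,0,0,0],
  ],
)

```text
time_s: 41.6
position: [0.5778, -0.012, 0.2302]
tcp_rot: [[0.983, 0.182, -0.001], [0.182, -0.983, 0.0], [-0.001, -0.0, -1.0]]
force: [-1.0, 0.2, -1.7]
opening: 0.592
grasp_force: 30.0
```

drive_tool(
  steps=[
    [56,0,0,0,0,0,0],
    [62,0,0,0,0,0,0],
    [66,0,0,0,0,0,0],
    [66,0,0,0,0,0,0],
    [66,0,0,-0.2,0,0,0],
    [66,0,0,-0.6,0,0,0],
    [66,0,0,-1,0,0,0],
    [66,0,0,-1,0,0,0],
  ],
)

```text
time_s: 42.4
position: [0.5823, -0.0128, 0.3592]
tcp_rot: [[0.983, 0.182, 0.017], [0.182, -0.983, -0.003], [0.016, 0.006, -1.0]]
force: [-0.2, 0.1, -0.7]
opening: 0.757
grasp_force: 0.0
```

```bash
python3 - <<'E'
from h import *
stack(.236)
t=w(RIS,-.30,0);print(t);plan(t[0],t[1],.32,-32.7)
E
```

```text
z hist [(np.float64(0.176), 76), (np.float64(0.212), 241), (np.float64(0.216), 218), (np.float64(0.22), 3360), (np.float64(0.224), 57), (np.float64(0.228), 99), (np.float64(0.232), 63), (np.float64(0.236), 51), (np.float64(0.24), 53), (np.float64(0.244), 175), (np.float64(0.248), 1906), (np.float64(0.252), 76), (np.float64(0.256), 42)]
rim 167 [[-0.0484, -0.0196], [0.0708, 0.0195]]
[ 0.35084677 -0.1854279 ]
shift [-2.146  1.067  0.28 ] turn [ 0.    -0.007  0.503] deg 43.2
```

drive_tool(
  steps=[
    [50,-0.3,0.3,0,0,0,0],
    [50,-0.6,0.6,0,0,0,0],
    [50,-0.95,0.65,0,0,0,0],
  ],
)

```text
time_s: 42.75
position: [0.4798, -0.1123, 0.3496]
tcp_rot: [[0.983, 0.181, -0.001], [0.181, -0.983, -0.001], [-0.001, 0.001, -1.0]]
force: [-0.3, -0.5, 0.9]
opening: 0.605
grasp_force: 0.0
```

drive_tool(
  steps=[
    [50,-0.3,0.2,0,0,0,0.09],
    [50,-0.6,0.4,0.1,0,0,0.18],
    [50,-0.95,0.65,0.3,0,0,0.27],
    [50,-0.95,0.65,0.3,0,0,0.36],
    [50,-0.95,0.65,0.3,0,0,0.45],
    [50,-0.95,0.65,0.3,0,0,0.503],
    [50,-0.95,0.65,0.3,0,0,0.503],
  ],
)

```text
time_s: 43.45
position: [0.3815, -0.2066, 0.3139]
tcp_rot: [[0.841, -0.541, -0.002], [-0.541, -0.841, 0.002], [-0.002, -0.0, -1.0]]
force: [-0.8, 0.3, 0.2]
opening: 0.575
grasp_force: 0.0
```

```bash
cat >> h.py <<'E'
def tray(c):
    W=c["W"]; L=np.full(W.shape,9.,np.float32); L[...,:2]=(W[...,:2]-RIS[0])@RIS[1]; L[...,2]=W[...,2]
    m=((L[...,2]>.010)&(L[...,2]<.026)&(L[...,0]>-.36)&(L[...,0]<.1)&(abs(L[...,1])<.19)).astype(np.uint8)
    n,l,s,_=cv2.connectedComponentsWithStats(cv2.morphologyEx(m,cv2.MORPH_CLOSE,np.ones((3,3))))
    for k in range(1,n):
        if s[k,4]<80: continue
        p=L[(l==k)&(m>0)]; r=cv2.minAreaRect((p[:,:2]*1000).astype(np.float32)); print("comp",s[k,4],np.round(r[0],1),np.round(r[1],1),round(r[2],1),"z",np.median(p[:,2]).round(4))
E
python3 - <<'E'
from h import *
c=cap("wrist","w6");tray(c);s=read_state();print(s["position"],RIS[1].T@(s["position"][:2]-RIS[0]))
W=c["W"];q=loc(W,RIS,.05,.085);q=q[(q[:,0]>-.05)];print("board front",np.percentile(q[:,0],[1,2,5,10]).round(4), "y",np.percentile(q[:,1],[1,99]))
E
```

```text
comp 2635 [-167.4   13.9] [279.2 225.6] 89.8 z 0.015
comp 139 [-234.8  166.2] [84.  40.3] 3.6 z 0.0204
[ 0.38173166 -0.20658274  0.31408758] [-0.26258133 -0.00111676]Traceback (most recent call last):
  File "<stdin>", line 3, in <module>
    return _quantile_unchecked(
        a, q, axis, out, overwrite_input, method, keepdims, weights)
    return _ureduce(a,
                    func=_quantile_ureduce_func,
    ...<5 lines>...
                    overwrite_input=overwrite_input,
                    method=method)
    r = func(a, **kwargs)
    result = _quantile(arr,
                       quantiles=q,
    ...<2 lines>...
                       out=out,
                       weights=wgt)
    slices_having_nans = np.isnan(arr[-1, ...])
                                  ~~~^^^^^^^^^
IndexError: index -1 is out of bounds for axis 0 with size 0
```

View pics/w6.png

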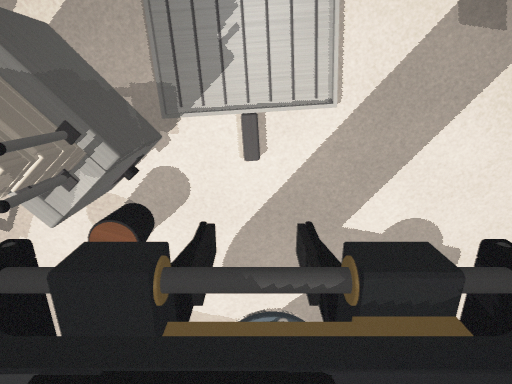

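Wrist view: the tray is empty. Its front edge slopes slightly, from (165,113) to (335,103), and the handle runs from (251,115) to (250,160). Next I'll fit the tray's pose.

```bash
python3 - <<'E'
from h import *
c=cap("wrist");W=c["W"]
q=loc(W,RIS,.0165,.023);q=q[(abs(q[:,1])<.06)&(q[:,0]<-.2)&(q[:,0]>-.32)]
print("handle",len(q),np.round(cv2.minAreaRect((q[:,:2]*1000).astype(np.float32))[0],1),[np.round(v,1) for v in cv2.minAreaRect((q[:,:2]*1000).astype(np.float32))[1:]])
for a in np.arange(-.29,-.21,.01):
    k=(q[:,0]>a)&(q[:,0]<a+.01)
    if k.sum()>8: print(round(a+.005,3),np.percentile(q[k,1],[3,97]).round(4))
q=loc(W,RIS,.012,.018);f=[]
for y in np.arange(-.12,.15,.01):
    k=(abs(q[:,1]-y)<.005)&(q[:,0]>-.24)&(q[:,0]<-.15)
    if k.sum()>3: f.append((y,np.percentile(q[k,0],5)))
f=np.array(f);print("front edge fit",np.polyfit(f[:,0],f[:,1],1),f[[0,-1]])
p=np.polyfit(f[:,0],f[:,1],1);print("resid",np.abs(f[:,1]-np.polyval(p,f[:,0])).round(4))
E
```

```text
handle 719 [-241.3    8.9] [array([76.4, 84. ]), np.float64(0.1)]
-0.275 [-0.0059  0.0166]
-0.265 [-0.0058  0.0165]
-0.255 [-0.0058  0.0163]
-0.245 [-0.0058  0.0177]
-0.235 [-0.0042  0.0191]
-0.225 [-0.0041  0.019 ]
-0.215 [-0.0026  0.019 ]
front edge fit [-0.05813769 -0.20937193] [[-0.12       -0.19571475]
 [ 0.14       -0.21232204]]
resid [0.0067 0.0044 0.0049 0.0054 0.0046 0.0051 0.0042 0.0048 0.0053 0.0044
 0.005  0.0282 0.0261 0.0249 0.0272 0.0048 0.0039 0.0045 0.0039 0.0041
 0.0046 0.0038 0.0043 0.004  0.0039 0.0045 0.0052]
```

```bash
python3 - <<'E'
from h import *
t=w(RIS,-.2619,.0059);plan(t[0],t[1],.007,-29.2);print(t,read_state()["position"])
E
```

```text
shift [ 0.008 -0.057  2.561] turn [-0.     0.001 -0.04 ] deg 3.4
[ 0.38609574 -0.20104615] [ 0.3819419  -0.20659698  0.31427738]
```

drive_tool(
  steps=[
    [50,0.008,-0.057,0.3,0,0,-0.04],
    [50,0.008,-0.057,0.6,0,0,-0.04],
    [50,0.008,-0.057,1,0,0,-0.04],
    [50,0.008,-0.057,1,0,0,-0.04],
  ],
)

```text
time_s: 43.95
position: [0.3833, -0.1983, 0.1902]
tcp_rot: [[0.873, -0.488, -0.011], [-0.488, -0.873, 0.01], [-0.014, -0.003, -1.0]]
force: [-0.8, 1.3, 1.2]
opening: 0.572
grasp_force: 0.0
```

drive_tool(
  steps=[
    [50,0,0,0.3,0,0,0],
    [50,0,0,0.6,0,0,0],
    [50,0,0,1,0,0,0],
    [50,0,0,1,0,0,0],
    [50,0,0,1,0,0,0],
    [50,0,0,1,0,0,0],
  ],
)

```text
time_s: 44.55
position: [0.3886, -0.2032, 0.0779]
tcp_rot: [[0.872, -0.489, 0.005], [-0.489, -0.872, -0.004], [0.006, 0.001, -1.0]]
force: [1.1, 0.1, -0.1]
opening: 0.574
grasp_force: 0.0
```

```bash
python3 - <<'E'
from h import *
t=w(RIS,-.2619,.0059);plan(t[0],t[1],.007,-29.2);print(t,read_state()["position"])
E
```

```text
shift [-0.03  -0.006  0.59 ] turn [ 0.001 -0.004 -0.001] deg 0.4
[ 0.38609574 -0.20104615] [ 0.38860492 -0.20317378  0.07786651]
```

drive_tool(
  steps=[
    [50,-0.03,-0.006,0.25,0,0,0],
    [50,-0.03,-0.006,0.45,0,0,0],
    [50,-0.03,-0.006,0.56,0,0,0],
    [50,-0.03,-0.006,0.58,0,0,0],
    [50,-0.03,-0.006,0.58,0,0,0],
    [15,-0.03,-0.006,0.58,0,0,0],
    [15,-0.03,-0.006,0.58,0,0,0],
    [15,-0.03,-0.006,0.58,0,0,0],
  ],
)

```text
time_s: 45.35
position: [0.3845, -0.1997, 0.0062]
tcp_rot: [[0.872, -0.489, 0.001], [-0.489, -0.872, -0.001], [0.002, 0.0, -1.0]]
force: [-0.4, 0.5, -0.6]
opening: 0.386
grasp_force: 0.0
```

drive_tool(
  steps=[
    [15,0,0,0,0,0,0],
    [15,0,0,0,0,0,0],
    [15,0,0,0,0,0,0],
  ],
)

```text
time_s: 45.65
position: [0.3842, -0.1995, 0.0057]
tcp_rot: [[0.872, -0.489, 0.001], [-0.489, -0.872, -0.001], [0.001, 0.0, -1.0]]
force: [0.5, -0.1, 5.9]
opening: 0.297
grasp_force: 30.0
```

```bash
python3 - <<'E'
from h import *
s=read_state();print(s["opening"]*87,s["grasp_force"],s["position"])
t=w(RIS,-.16,0);plan(t[0],t[1],s["position"][2],-32.7)
tray(cap("wrist"))
E
```

```text
25.795795176617737 30.00087171792984 [ 0.38424419 -0.19954722  0.00572736]
shift [0.864 0.103 0.001] turn [ 0.    -0.001  0.04 ] deg 3.4
comp 13595 [-223.3    7.8] [110.1 270. ] 3.9 z 0.0153
comp 84 [-242.7  147.9] [5.1 9.5] 87.9 z 0.0152
```

drive_tool(
  steps=[
    [15,0.1,0.02,-0.01,0,0,0.01],
    [15,0.3,0.04,-0.01,0,0,0.02],
    [15,0.5,0.06,-0.01,0,0,0.03],
    [15,0.7,0.08,-0.01,0,0,0.04],
    [15,0.864,0.103,-0.01,0,0,0.04],
    [15,0.864,0.103,-0.01,0,0,0.04],
    [15,0.864,0.103,-0.01,0,0,0.04],
  ],
)

```text
time_s: 46.4
position: [0.4689, -0.2612, 0.0061]
tcp_rot: [[0.841, -0.541, 0.001], [-0.541, -0.841, -0.001], [0.002, 0.0, -1.0]]
force: [0.8, -0.6, -3.7]
opening: 0.297
grasp_force: 30.0
```

```bash
python3 - <<'E'
from h import *
s=read_state();print(s["force"],s["position"])
t=w(RIS,-.045,0);plan(t[0],t[1],s["position"][2],-32.7)
c=cap("wrist");tray(c)
q=loc(c["W"],RIS,.066,.076);q=q[abs(q[:,1])<.1];print("board front",len(q),np.percentile(q[:,0],[1,5,20]).round(4) if len(q) else '')
q=loc(cap("side")["W"],RIS,.066,.076);q=q[(abs(q[:,1])<.18)&(abs(q[:,0])<.2)];print("board front side",np.percentile(q[:,0],[.5,1,5]).round(4))
E
```

```text
[ 0.75149213 -0.60792049 -3.71056673] [ 0.46894324 -0.26123752  0.0061283 ]
shift [ 0.956 -0.     0.002] turn [ 0.    -0.001 -0.   ] deg 0.1
comp 13687 [-117.8   -0.6] [109.4 271. ] 0.8 z 0.0155
board front 308 [-0.1662 -0.1649 -0.1611]
board front side [-0.0003  0.0004  0.0055]
```

drive_tool(
  steps=[
    [15,0.15,0,0,0,0,0.005],
    [15,0.35,0,0,0,0,0.009],
    [15,0.55,0,0,0,0,0.009],
    [15,0.75,0,0,0,0,0.009],
    [15,0.9,0,0,0,0,0.009],
    [15,0.94,0,0,0,0,0.009],
    [15,0.94,0,0,0,0,0.009],
  ],
)

```text
time_s: 47.2
position: [0.5622, -0.3209, 0.0058]
tcp_rot: [[0.834, -0.552, -0.002], [-0.552, -0.834, 0.002], [-0.002, -0.0, -1.0]]
force: [0.1, 0.5, -3.9]
opening: 0.298
grasp_force: 30.0
```

drive_tool(
  steps=[
    [25,0,0,0,0,0,0],
    [40,0,0,0,0,0,0],
    [50,0,0,0,0,0,0],
    [50,0,0,0,0,0,0],
    [50,-0.05,0,-0.2,0,0,0],
    [50,-0.2,0,-0.6,0,0,0],
    [50,-0.4,0,-1,0,0,0],
    [50,-0.6,0,-1,0,0,0],
  ],
)

```text
time_s: 48.0
position: [0.5067, -0.2851, 0.1326]
tcp_rot: [[0.834, -0.552, 0.011], [-0.552, -0.834, -0.009], [0.014, 0.002, -1.0]]
force: [0.6, -0.3, -0.7]
opening: 0.573
grasp_force: 0.0
```

drive_tool(
  steps=[
    [50,-0.2,0,-0.4,0,0,0],
    [50,-0.5,0,-0.8,0,0,0],
    [50,-0.8,0,-1,0,0,0],
    [50,-0.8,0,-1,0,0,0],
    [50,-0.8,0,-1,0,0,0],
  ],
)

```text
time_s: 48.5
position: [0.4232, -0.2291, 0.2482]
tcp_rot: [[0.834, -0.552, 0.003], [-0.552, -0.834, -0.003], [0.004, 0.001, -1.0]]
force: [0.1, 0.0, 0.7]
opening: 0.573
grasp_force: 0.0
```

```bash
python3 - <<'E'
from h import *
c=cap("wrist","w7");W=c["W"]
q=loc(W,RIS,.0165,.023);q=q[(abs(q[:,1])<.06)&(q[:,0]<.0)&(q[:,0]>-.15)]
r=cv2.minAreaRect((q[:,:2]*1000).astype(np.float32));print("handle",len(q),r)
q=loc(W,RIS,.011,.018)
for y in np.arange(-.12,.13,.04):
    k=(abs(q[:,1]-y)<.01)&(q[:,0]>-.08)&(q[:,0]<.05)
    if k.sum()>3: print(round(y,2),k.sum(),np.percentile(q[k,0],[3,50]).round(4))
for n in("scene","side"):
    d=cap(n,"f_"+n);q=loc(d["W"],DSP,.235,.256);q=q[(abs(q[:,0])<.085)&(abs(q[:,1])<.033)];print(n,len(q),np.percentile(q,[3,50,97],axis=0).round(4).tolist())
    q=loc(d["W"],CAB,.087,.106);q=q[(q[:,0]<-.15)&(q[:,0]>-.26)&(abs(q[:,1])<.07)];print("drawer handle",np.median(q[:,0]))
cv2.imwrite("pics/fin.png",cv2.resize(np.hstack([cv2.imread("pics/f_side.png")[120:384,100:430],cv2.imread("pics/w7.png")[:264]]),None,fx=.93,fy=.93))
E
```

```text
handle 774 ((-44.76969528198242, -0.920008659362793), (25.026958465576172, 40.61296463012695), 88.55994415283203)
0.0 142 [-0.0657 -0.0514]
scene 417 [[-0.0797, -0.0248, 0.2359], [0.0054, 0.002, 0.246], [0.0745, 0.026, 0.2526]]
drawer handle -0.17518605708881035
side 438 [[-0.0272, -0.0295, 0.2358], [0.0278, -0.0056, 0.2442], [0.0799, 0.0222, 0.2504]]
drawer handle -0.1810562032331362
```

View pics/fin.png

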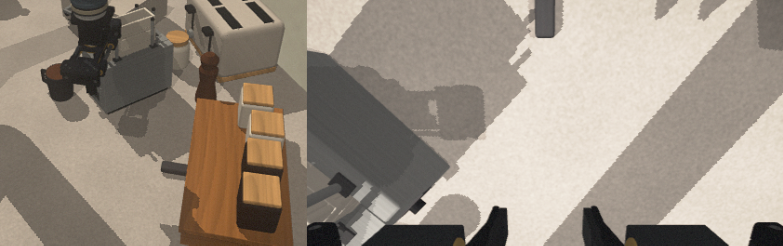

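The final views show the tray under the riser with only its handle out (170,170 in the side view), the drawer shut and the stack between the rods. The tray's origin comes out at about 0.10 m in, on the middle and within 1.5° of straight. Handing in.

```bash
python3 -c "
from rig import order
print(order.hand_in())"
```

```text
the job is handed in; nothing more can be done
None
```

I handed the job in at about 49 s; the hand-in returned no verdict, but my last measurements show all five dishes stacked upright between the rods, the drawer shut after being pulled to its stop, and the tray about 0.10 m in under the riser and straight.

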